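Tighten the centrifuge rotor with its key and close the lid

ROBOT

A 6-joint arm with a two-finger parallel gripper is mounted at the origin on a cart in front of the work surface, level with it; the furniture and walls round the work are solid. World frame = base frame: x ahead of the robot, y to its left, z up, the work surface at z = 0. Lengths are in m, angles in rad, forces in N, time in s.
With the tool pointing down it reaches from about 0.3 to 0.825 m from the base axis. Payload 5.4 kg.
Tool frame: the origin (TCP) lies at the very end of the fingers, on their centre line; the grasp point (between the pads) lies 19 mm behind it; z points along the fingers, y is the line along which they close (so a half turn about z gives the same grasp; the last joint's range is limited). The gripper opens to 92 mm and grips with 3 to 60 N. Pads are 20 mm wide; open, the fingers measure 128 mm over their backs; the gripper's body (75 mm by 189 mm) begins 69 mm behind the grasp point.
Start: joints at [1.059, 0.158, 1.597, -0, 1.386, -0.21], TCP at [0.171, 0.549, 0.215] pointing down, gripper open.
Joint ranges: [-2.91, 2.91], [-0.94, 2.29], [0.18, 2.7], [-1.29, 4.43], [0.17, 2.64], [-3, 3]. Speed limits (rad/s): [2.57, 2.57, 3.14, 3.14, 3.14, 3.14].

INTERFACE

Orientations are given as a 3x3 rotation matrix whose columns are the frame's x, y, z axes.
In Python, from rig import manip, cams, finder gives the robot as it stands.
- The arm moves only by the tool play_rows, never from a script. Its argument "moves" is a list that holds one entry, the list of rows, each a list of 5 numbers: the shift along the tool's x, y, z in m, then the turn about the tool's z in rad, then the opening, from 0 (shut) to 1 (fully open). A call has 1 to 12 rows; each row is the pose to reach, as a shift and turn from the pose commanded when the call began, along the tool's axes at that moment; what a row does not reach only later rows make up. A row lasts 1/12 s, in which the tool goes at most 41.7 mm and 7.16 degrees, less where a joint would pass 70% of its speed; a pose out of reach is approached as far as the arm can. A call with a gripper value outside its range is refused whole. The fingers move at their own pace and stop on an object; "force" is the grip in N (left out, the last holds). Time passes only in rows, so rows that repeat a pose let the fingers close. It gives the time, the measured TCP pose, the force, the opening and the grip force at its end, in the units of the state.
- manip.sense(): the state, without advancing time (a new reading comes with each control period).
- cams.capture(name): name is "side" or "top" or "wrist"; returns the picture (384x512x3 uint8, red, green, blue); there is no depth.
- cams.camera_model(name): a dict with "intrinsics" (3x3 intrinsics, pixels), "R" (3x3) and "t" (3): a world point X has camera coordinates R X + t. Camera axes: x right, y down, z forward; pixel columns grow to the right and rows downward; lengths in m; the calibration is good to about 2 mm. The wrist camera is an equidistant fisheye: a pixel r from the principal point sees the ray r / f radians off the axis. A picture is of the moment at which its call begins: read the wrist's pose just before it. camera_model takes no time and is no camera call; for the wrist camera it gives the pose at the moment of the call.
- manip.finish_job(): hands the job in; it is judged then, once.
Trained networks look in the newest picture that a camera, given by its name, has taken for a name from the list of things; names that differ only in an ending like _2 or _b are one class to them, and where a whole thing is asked for, a point or a joint stands for the part that bears it (a point fixed in the world has none). Each returns a list of dicts, best first, with "score" (0 to 1); they miss things now and then, are a little off and sometimes report something else, mostly with a low value. They report only what shows in the picture. A call takes as long as a camera call.
- finder.silhouettes(camera, label): "mask" (384x512 bool, what is visible of it) and "bbox" ([centre column, centre row, width, height] in pixels, round what is visible of it).
The state is a dict: "clock": time; "joint_positions": joint angles; "qvel": joint speeds; "joint_torque": joint torques, N m; "tcp_pos": TCP position; "tool_rot": TCP orientation; "force": force on the tool from outside, world axes, zero at the start; "torque": the same for the moment, N m; "gripper_width": finger opening in m; "grasp_force": force on a finger pad.
Only numpy, scipy, OpenCV 4.12 (cv2) and the standard library are available. Lean on these libraries where they do the work, as an engineer would, in place of code of your own. Each camera call takes 0.05 s, during which the arm holds its last target. There are 200 camera calls.

TASK

The rotor of the small bench centrifuge is held by a square-headed screw that is not yet tight. Take the rotor key from its caddy, set it down square over the screw head and pause there, then with the key turn the screw clockwise until it is fully home. Stand the key back in its caddy, then lower the centrifuge lid gently until it is shut, and leave the other things on the bench where they are.

Things in the scene. Friction and masses are not known exactly. Their poses are not given: they have to be found in the camera images.
- bench_spinner: White bench centrifuge, fixed, 212 x 172 mm, deck 85 mm high, front facing the robot's right. Origin on the worktop under the rotor and screw axis; own x points to the lid's hinge side (housing x = -86 to +126 mm, y = -86 to +86 mm), z up. A 132 mm round opening in the deck shows the aluminium rotor, which does not turn.
- screw_seat (a point): Screw on the rotor's axis, vertical: 34 mm round collar; on it a 14 mm square head 10 mm high; on that a tapered round nose 6 mm high (14 to 8 mm diameter). This point: on the axis on the collar's upper face (62 mm above the worktop with the screw out, 58 mm home); x and y are square to the head's flats and turn with it, z up.
- screw (a joint): Turn of the retaining screw, rad: grows clockwise seen from above, starts between 0 and 0.3, hard stop (fully home) at 1.25. It sinks 3.2 mm per rad. Friction 0.12 N m; it stays where it is left.
- key: Rotor key, 134 mm, 160 g: octagonal steel socket (24 mm over flats) with a 16 mm square recess 18 mm deep, 12 mm shaft, flat black handle 38 mm wide (own x), 14 mm thick (own y), 88 to 134 mm along z. Origin: middle of the socket's open end; z runs to the handle; recess flats square to x, y. Starts in the caddy, socket down, leaning 22 degrees to the caddy's -x side (to the robot).
- key_grip (a point): Middle of the key's flat handle, 112 mm from the socket's open end, same axes as the key: the place to grip, across the 14 mm thickness (own y).
- caddy_floor (a point): Open-topped upright rectangular caddy of bare aluminium, on a 90 x 80 mm dark base, fixed to the worktop. This point is the middle of its inner floor, 6 mm above the worktop; inside 40 mm (own x) by 36 mm (own y), walls 4 mm, rim 60 mm above this point. z up.
- lid_hinge (a point): Middle of the lid's hinge line, 89 mm above the worktop and 112 mm from the screw axis along the centrifuge's x; own axes as the centrifuge's, the hinge line runs along y.
- lid_edge (a point): Middle of the lid's free edge on its outer face, 190 mm from the hinge line. The lid is a flat white panel 166 mm wide and 12 mm thick (with a grey lip of 70 mm that reaches 11 mm beyond this edge); at joint 0 its underside lies level with the hinge line and its outer face 12 mm higher.
- lid (a joint): Opening angle of the lid, rad: 0 is shut, resting on its stop; starts open between 1.7 and 1.85. Stiff friction hinge (0.32 N m): the lid stays at any angle; it can be pushed shut on its outer face.
- timer: White lab timer, 64 x 64 x 19 mm, loose on the worktop at the right, near the caddy, origin under its centre; leave alone.
- dropper_a: Small dropper bottle with red cap, 25 mm diameter, 58 mm high, loose, origin under its centre; leave alone.
- dropper_b: Small dropper bottle with blue cap, 25 mm diameter, 58 mm high, loose, origin under its centre; leave alone.
- tip_box_b: Blue pipette-tip box, 83 x 118 x 69 mm, loose, origin under its centre; leave alone.

How it is judged:
By the outcome, as a careful person would: the job done as asked, in the order asked, and still so for the second after the job is handed in, with the robot touching nothing.
It also fails if it takes over 72 s, if anything falls off the work surface, if the arm or the gripper's body presses on something with over 40 N, if the wrist force passes 120 N, or if a joint passes its speed limit or range.

## Working session

There is one attempt and no reset: what is moved stays moved. The work goes in short steps, Python scripts to look and compute and a tool call to move; the robot and the scene stay as the last step left them, time stands still between calls to the robot, and variables do not carry over. Pictures are saved under pics/ and viewed, at most 10 in all, crops included, and the job is handed in when it is done.

Besides the shell and the picture viewer there is one more tool, called after ">>>" as a command line: name --argument value ..., lists and objects as JSON in quotes. play_rows: Moves the arm, as the interface text tells. Its arguments: {"type":"object","properties":{"moves":{"type":"array"},"force":{"type":"number"}},"required":["moves"]}

```bash
ls; mkdir -p pics; python3 - <<'E'
from rig import manip,cams,finder
import cv2,numpy as np
s=manip.sense();print(s['clock'],s['tcp_pos'],s['tool_rot'],s['gripper_width'])
ims=[]
for c in ("side","top","wrist"):
    im=cams.capture(c);m=cams.camera_model(c);print(c,np.round(m['intrinsics'],1).tolist(),np.round(m['R'],4).tolist(),np.round(m['t'],4).tolist())
    cv2.imwrite(f'pics/{c}0.png',im[:,:,::-1]);ims.append(im)
    for l in ("key","caddy_floor","screw_seat","lid_edge","bench_spinner","timer"):
        print(l,[(round(d['score'],2),np.round(d['bbox']).tolist()) for d in finder.silhouettes(c,l)[:2]])
a=np.hstack(ims[:2]);b=np.hstack([ims[2],ims[2]*0])
cv2.imwrite('pics/all0.png',cv2.resize(np.vstack([a,b]),(800,600),interpolation=cv2.INTER_AREA)[:,:,::-1])
E
```

```text
pics
0.0 [0.17062218 0.548434   0.21361359] [[-9.54798755e-01  2.97251478e-01 -9.46537787e-04]
 [ 2.97252709e-01  9.54797368e-01 -1.67724842e-03]
 [ 4.05187216e-04 -1.88279562e-03 -9.99998145e-01]] 0.09205954102079575
side [[440.9, 0.0, 252.2], [0.0, 440.9, 190.8], [0.0, 0.0, 1.0]] [[0.1958, -0.9806, 0.006], [-0.7108, -0.1461, -0.688], [0.6756, 0.1305, -0.7257]] [-0.1069, 0.4709, 1.3302]
key [(0.45, [355.0, 227.0, 6.0, 14.0])]
caddy_floor [(0.94, [350.0, 238.0, 25.0, 30.0])]
screw_seat [(0.48, [220.0, 203.0, 11.0, 5.0])]
lid_edge [(0.57, [183.0, 176.0, 27.0, 63.0])]
bench_spinner [(0.67, [206.0, 188.0, 79.0, 87.0])]
timer [(0.59, [313.0, 238.0, 19.0, 21.0])]
top [[413.2, 0.0, 256.7], [0.0, 413.2, 192.3], [0.0, 0.0, 1.0]] [[0.0157, -0.9999, 0.0009], [-0.9887, -0.0156, -0.1489], [0.1489, 0.0015, -0.9889]] [0.0057, 0.5408, 1.5347]
key [(0.3, [229.0, 200.0, 8.0, 9.0])]
caddy_floor [(0.54, [355.0, 210.0, 23.0, 22.0])]
screw_seat [(0.3, [363.0, 212.0, 10.0, 18.0])]
lid_edge []
bench_spinner [(0.63, [214.0, 199.0, 78.0, 56.0])]
timer [(0.83, [324.0, 215.0, 20.0, 19.0])]
wrist [[297.3, 0.0, 256.9], [0.0, 297.3, 191.5], [0.0, 0.0, 1.0]] [[0.2971, 0.9548, -0.0002], [0.9224, -0.287, 0.2584], [0.2466, -0.0769, -0.966]] [-0.5755, -0.0295, 0.3898]
key []
caddy_floor []
screw_seat []
lid_edge []
bench_spinner []
timer []
```

View pics/all0.png

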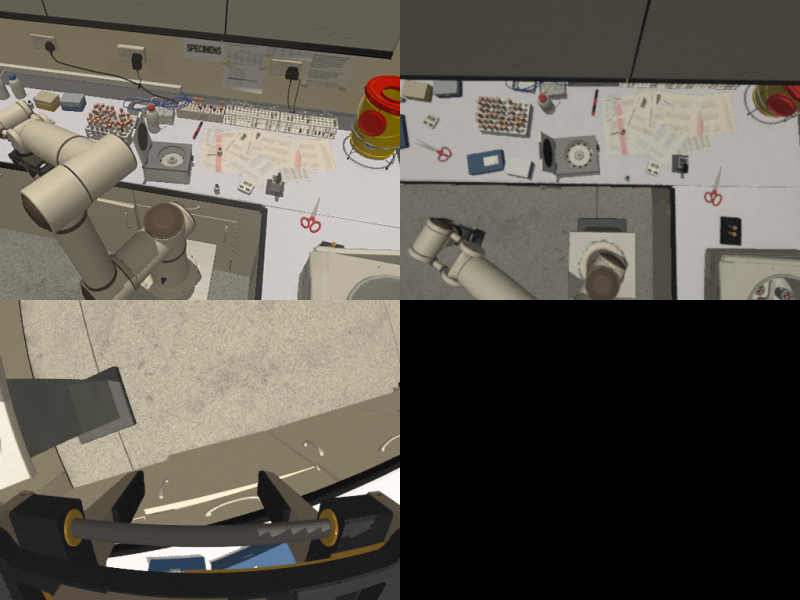

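The overview shows the centrifuge (top camera ~(214,199)), the caddy (~(350,210)) and the timer just left of it. The key leans in the caddy, and the lid is open on the centrifuge's left side. Next: rough positions.

```bash
cat > h.py <<'E'
from rig import manip,cams,finder
import cv2,numpy as np
def ray(m,uv):
    K=m['intrinsics'];a=(uv[0]-K[0][2])/K[0][0];b=(uv[1]-K[1][2])/K[1][1]
    if m.get('fish'):
        r=np.hypot(a,b);s=np.sin(r)/max(r,1e-9);d=np.array([a*s,b*s,np.cos(r)])
    else: d=np.array([a,b,1.])
    R=np.array(m['R']);return -R.T@np.array(m['t']),R.T@d
def hit(m,uv,z):
    c,d=ray(m,uv);return c+d*(z-c[2])/d[2]
def proj(m,X):
    p=np.array(m['R'])@np.asarray(X,float)+np.array(m['t']);K=np.array(m['intrinsics'])
    if m.get('fish'):
        r=np.hypot(p[0],p[1]);th=np.arctan2(r,p[2]);q=p[:2]/max(r,1e-9)*th
    else: q=p[:2]/p[2]
    return np.array([K[0,0]*q[0]+K[0,2],K[1,1]*q[1]+K[1,2]])
def model(c):
    m=dict(cams.camera_model(c));m['fish']=(c=='wrist');return m
def tri(obs):
    A=np.zeros((3,3));b=np.zeros(3)
    for m,uv in obs:
        c,d=ray(m,uv);d=d/np.linalg.norm(d);P=np.eye(3)-np.outer(d,d);A+=P;b+=P@c
    return np.linalg.solve(A,b)
E
python3 - <<'E'
from h import *
t=model('top');s=model('side');w=model('wrist')
print('caddy',hit(t,(355,210),.05),'timer',hit(t,(324,215),.02),'cent',hit(t,(214,199),.08))
print('caddy side',hit(s,(350,238),.04))
st=manip.sense();R=np.array(st['tool_rot']);c=-np.array(w['R']).T@w['t']
print('cam in tool',R.T@(c-st['tcp_pos']),'axes in tool',np.round(R.T@np.array(w['R']).T,3).tolist())
a=cv2.imread('pics/top0.png');b=cv2.imread('pics/side0.png')
A=cv2.resize(a[150:250,160:400],None,fx=3.33,fy=3,interpolation=cv2.INTER_CUBIC)
B=cv2.resize(b[140:260,160:400],(800,300),interpolation=cv2.INTER_CUBIC)
cv2.imwrite('pics/crop1.png',np.vstack([A[:,:800] if A.shape[1]>=800 else cv2.resize(A,(800,300)),B]))
E
```

```text
caddy [ 0.47778338 -0.35689193  0.05      ] timer [ 0.45998116 -0.24488778  0.02      ] cent [0.50718608 0.17202049 0.08      ]
caddy side [ 0.46404719 -0.37037749  0.04      ]
cam in tool [ 0.07226432  0.00054667 -0.16949214] axes in tool [[0.0, -0.966, -0.258], [1.0, 0.0, -0.0], [0.0, -0.258, 0.966]]
```

View pics/crop1.png

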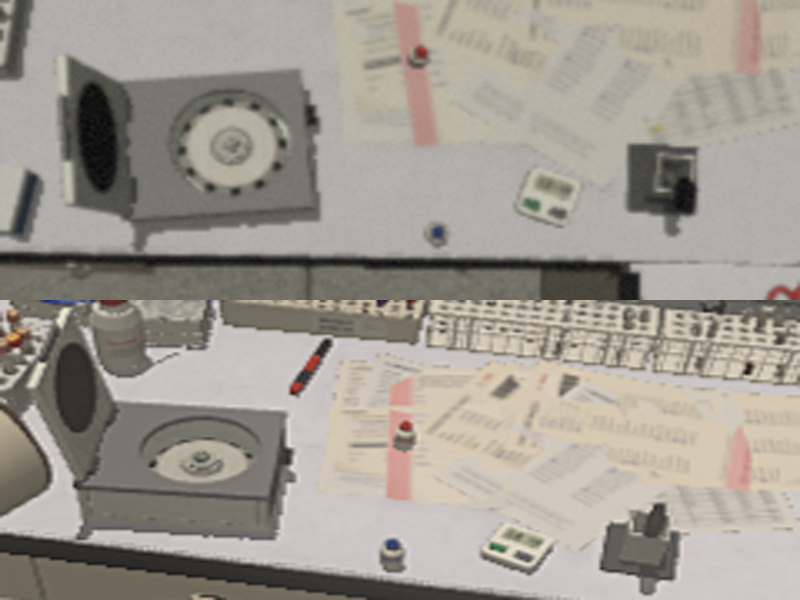

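The crops show the screw at top px (229.7,198.7), the lid open to the left, and the caddy with the black handle leaning toward the robot at (365.6,215). I'll fly the wrist camera over the centrifuge.

>>> play_rows --moves '[[[0,0,-0.04,0,1],[0,0,-0.08,-0.1,1],[0,0,-0.12,-0.2,1],[0,0,-0.16,-0.302,1],[-0.405,-0.327,-0.17,-0.302,1],[-0.405,-0.327,-0.17,-0.302,1],[-0.405,-0.327,-0.17,-0.302,1],[-0.405,-0.327,-0.17,-0.302,1],[-0.405,-0.327,-0.17,-0.302,1],[-0.405,-0.327,-0.17,-0.302,1],[-0.405,-0.327,-0.17,-0.302,1],[-0.405,-0.327,-0.17,-0.302,1]]]'

```text
clock: 2.05
tcp_pos: [0.3569, 0.2703, 0.3813]
tool_rot: [[-1.0, -0.001, 0.001], [-0.001, 1.0, 0.0], [-0.001, 0.0, -1.0]]
force: [0.8, -0.3, -0.5]
gripper_width: 0.0922
grasp_force: 0.0
```

>>> play_rows --moves '[[[-0.155,-0.135,0,0,1],[-0.155,-0.135,0,0,1],[-0.155,-0.135,0,0,1],[-0.155,-0.135,0,0,1],[-0.155,-0.135,0,0,1],[-0.155,-0.135,0,0,1],[-0.155,-0.135,0,0,1],[-0.155,-0.135,0,0,1]]]'

```text
clock: 2.72
tcp_pos: [0.511, 0.1373, 0.381]
tool_rot: [[-1.0, -0.0, -0.0], [-0.0, 1.0, 0.0], [0.0, 0.0, -1.0]]
force: [-0.3, 0.1, 0.5]
gripper_width: 0.0916
grasp_force: 0.0
```

```bash
python3 - <<'E'
from h import *
m=model('wrist');im=cams.capture('wrist');np.save('w1.npy',im)
import pickle;pickle.dump(m,open('w1.pkl','wb'))
for l in ("screw_seat","screw","bench_spinner","lid_edge"):
    print(l,[(round(d['score'],2),np.round(d['bbox']).tolist()) for d in finder.silhouettes('wrist',l)[:2]])
print(hit(model('top'),(229.7,198.7),.077))
print(proj(m,(.505,.115,.077)))
u,v=proj(m,(.505,.115,.077)).astype(int)
A=cv2.resize(im,(512,384));c=im[max(v-50,0):v+50,u-50:u+50]
cv2.imwrite('pics/w1.png',np.hstack([cv2.resize(A,(400,300)),cv2.resize(c,(400,300*100//100),interpolation=cv2.INTER_CUBIC)])[:,:,::-1])
E
```

```text
screw_seat [(0.56, [247.0, 161.0, 15.0, 21.0])]
screw [(0.62, [9.0, 141.0, 19.0, 21.0]), (0.52, [246.0, 160.0, 23.0, 25.0])]
bench_spinner [(0.95, [286.0, 174.0, 206.0, 144.0])]
lid_edge [(0.8, [351.0, 173.0, 78.0, 146.0])]
[0.50962853 0.11407876 0.077     ]
[242.72553181 155.20993568]
```

View pics/w1.png

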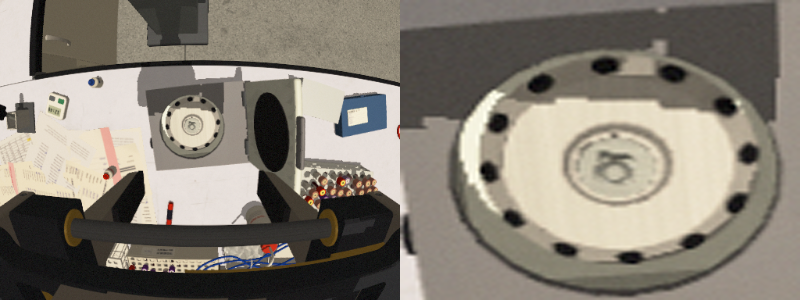

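The screw shows at about (246,160) and the housing is slightly yawed; moving closer for the head's angle.

>>> play_rows --moves '[[[0.005,-0.025,0.19,0,1],[0.005,-0.025,0.19,0,1],[0.005,-0.025,0.19,0,1],[0.005,-0.025,0.19,0,1],[0.005,-0.025,0.19,0,1],[0.005,-0.025,0.19,0,1],[0.005,-0.025,0.19,0,1]]]'

```text
clock: 3.55
tcp_pos: [0.5054, 0.1125, 0.1907]
tool_rot: [[-1.0, -0.001, -0.002], [-0.001, 1.0, 0.0], [0.002, 0.0, -1.0]]
force: [0.8, -0.3, 0.3]
gripper_width: 0.092
grasp_force: 0.0
```

```bash
python3 - <<'E'
from h import *
import pickle
print(manip.sense()['tcp_pos'])
m=model('wrist');im=np.mean([cams.capture('wrist').astype(float) for _ in range(4)],0).clip(0,255).astype(np.uint8);np.save('w2.npy',im)
pickle.dump(m,open('w2.pkl','wb'))
print([(round(d['score'],2),np.round(d['bbox']).tolist()) for d in finder.silhouettes('wrist',"screw_seat")[:2]])
u,v=proj(m,(.509,.117,.073)).round().astype(int);print(u,v)
c=im[v-30:v+30,u-40:u+40]
cv2.imwrite('pics/w2.png',cv2.resize(c,(800,600),interpolation=cv2.INTER_CUBIC)[:,:,::-1])
E
```

```text
[0.50542888 0.11247661 0.19067735]
[(0.78, [262.0, 189.0, 29.0, 34.0])]
261 191
```

View pics/w2.png

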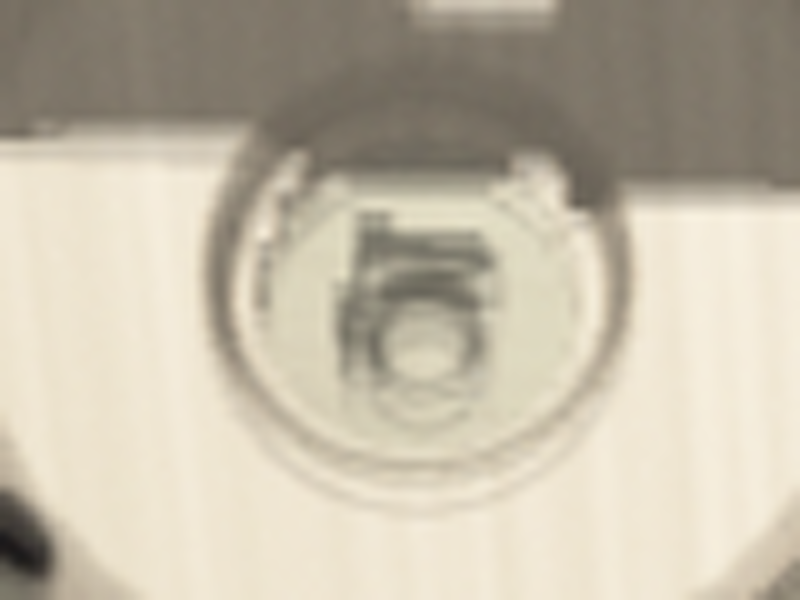

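The nose tip is at about px (263.0,194.5). The head's robot-side face runs from crop (365,240) to (490,260), so the head is turned about 9° clockwise. I'll refine that with an edge fit, and also fit the housing yaw.

```bash
python3 - <<'E'
from h import *
import pickle
from scipy.ndimage import map_coordinates
m=pickle.load(open('w2.pkl','rb'));im=np.load('w2.npy')
g=cv2.GaussianBlur(cv2.cvtColor(im,cv2.COLOR_RGB2GRAY).astype(np.float32),(0,0),.7)
G=np.hypot(cv2.Sobel(g,cv2.CV_32F,1,0),cv2.Sobel(g,cv2.CV_32F,0,1))
x0=hit(m,(263.05,194.55),.077);print('nose',x0)
t=np.linspace(-1,1,25)
def sq(c,th,z,h=.007):
    p=np.concatenate([np.c_[t*h,0*t-h],np.c_[t*h,0*t+h],np.c_[0*t-h,t*h],np.c_[0*t+h,t*h]])
    R=np.array([[np.cos(th),-np.sin(th)],[np.sin(th),np.cos(th)]]);return np.c_[p@R.T+c,np.full(len(p),z)]
def circ(c,r,z):
    a=np.linspace(0,2*np.pi,60);return np.c_[c[0]+r*np.cos(a),c[1]+r*np.sin(a),0*a+z]
def sc(P):
    q=np.array([proj(m,p) for p in P]);return map_coordinates(G,[q[:,1],q[:,0]],order=1).mean()
res=[]
S=.0612
for dx in np.arange(-.003,.0031,.001):
  for dy in np.arange(-.003,.0031,.001):
    c=x0[:2]+[dx,dy]
    k=sc(circ(c,.004,S+.016)),
    for d in range(-45,45,3):
        th=np.radians(d);res.append((sc(sq(c,th,S+.010))+sc(sq(c,th,S)),k[0],d,dx,dy))
res.sort(key=lambda r:-(r[0]+.5*r[1]));print(*[np.round(r,3).tolist() for r in res[:8]],sep='\n')
u,v=261,191
c=cv2.resize(im[v-30:v+30,u-40:u+40],(400,300),interpolation=cv2.INTER_CUBIC)
def draw(th,cc):
    o=c.copy()
    for P,col in ((sq(cc,th,S+.01),(255,0,0)),(sq(cc,th,S),(0,0,255)),(circ(cc,.004,S+.016),(0,160,0)),(circ(cc,.017,S),(255,0,255))):
        for p in P:
            q=(proj(m,p)-[u-40,v-30]+.5)*5-.5;cv2.circle(o,tuple(q.round().astype(int).tolist()),0,col,-1)
    return o
b=res[0]
cv2.imwrite('pics/fit.png',np.vstack([np.hstack([draw(np.radians(-9),x0[:2]),draw(np.radians(b[2]),x0[:2]+b[3:])]),np.hstack([c,cv2.resize(np.load('w1.npy')[80:240,170:383],(400,300))])])[:,:,::-1])
E
```

```text
nose [0.51188393 0.11893927 0.077     ]
[290.353, 98.635, -9.0, -0.001, -0.001]
[289.918, 98.635, -12.0, -0.001, -0.001]
[294.103, 85.861, -9.0, -0.002, -0.001]
[293.924, 85.861, -12.0, -0.002, -0.001]
[290.666, 91.669, -12.0, -0.003, -0.001]
[290.444, 91.669, -15.0, -0.003, -0.001]
[286.296, 98.635, -15.0, -0.001, -0.001]
[285.574, 98.635, -6.0, -0.001, -0.001]
```

View pics/fit.png

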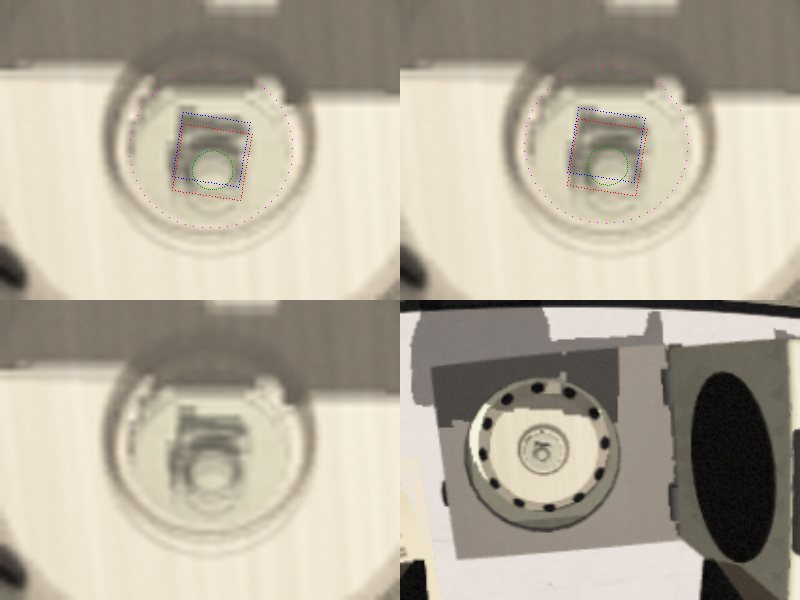

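The fit gives the screw at about (0.511, 0.118) with the head turned about −10° and housing yaw about +5°, so q≈0.26, which is inside its range. On to the caddy.

>>> play_rows --moves '[[[0,0,-0.04,0,1],[0.01,-0.03,-0.07,0,1],[0.02,-0.07,-0.09,0,1],[0.075,-0.472,-0.09,0,1],[0.075,-0.472,-0.09,0,1],[0.075,-0.472,-0.09,0,1],[0.075,-0.472,-0.09,0,1],[0.075,-0.472,-0.09,0,1],[0.075,-0.472,-0.09,0,1],[0.075,-0.472,-0.09,0,1],[0.075,-0.472,-0.09,0,1],[0.075,-0.472,-0.09,0,1]]]'

```text
clock: 4.8
tcp_pos: [0.4362, -0.3267, 0.2826]
tool_rot: [[-1.0, -0.0, 0.002], [-0.0, 1.0, -0.002], [-0.002, -0.002, -1.0]]
force: [0.8, -0.3, 0.7]
gripper_width: 0.0919
grasp_force: 0.0
```

>>> play_rows --moves '[[[0.03,-0.08,0,0,1],[0.03,-0.08,0,0,1],[0.03,-0.08,0,0,1],[0.03,-0.08,0,0,1]]]'

```text
clock: 5.13
tcp_pos: [0.4057, -0.4063, 0.2817]
tool_rot: [[-1.0, 0.003, 0.001], [0.003, 1.0, -0.001], [-0.001, -0.001, -1.0]]
force: [0.3, 0.3, -0.1]
gripper_width: 0.0915
grasp_force: 0.0
```

```bash
python3 - <<'E'
from h import *
import pickle
print(manip.sense()['tcp_pos'])
m=model('wrist');im=np.mean([cams.capture('wrist').astype(float) for _ in range(3)],0).clip(0,255).astype(np.uint8);np.save('w3.npy',im)
pickle.dump(m,open('w3.pkl','wb'))
for l in ('key','caddy_floor','timer'):print(l,[(round(d['score'],2),np.round(d['bbox']).tolist()) for d in finder.silhouettes('wrist',l)[:2]])
u,v=proj(m,(.45,-.365,.066)).round().astype(int);print(u,v)
u=int(np.clip(u,80,432));v=int(np.clip(v,60,324));print(u-80,v-60)
cv2.imwrite('pics/w3.png',cv2.resize(im[v-60:v+60,u-80:u+80],(800,600),interpolation=cv2.INTER_CUBIC)[:,:,::-1])
E
```

```text
[ 0.40566394 -0.40630581  0.28168855]
key [(0.7, [278.0, 215.0, 25.0, 33.0])]
caddy_floor [(0.67, [273.0, 212.0, 54.0, 58.0])]
timer [(0.87, [356.0, 195.0, 45.0, 46.0])]
287 201
207 141
```

View pics/w3.png

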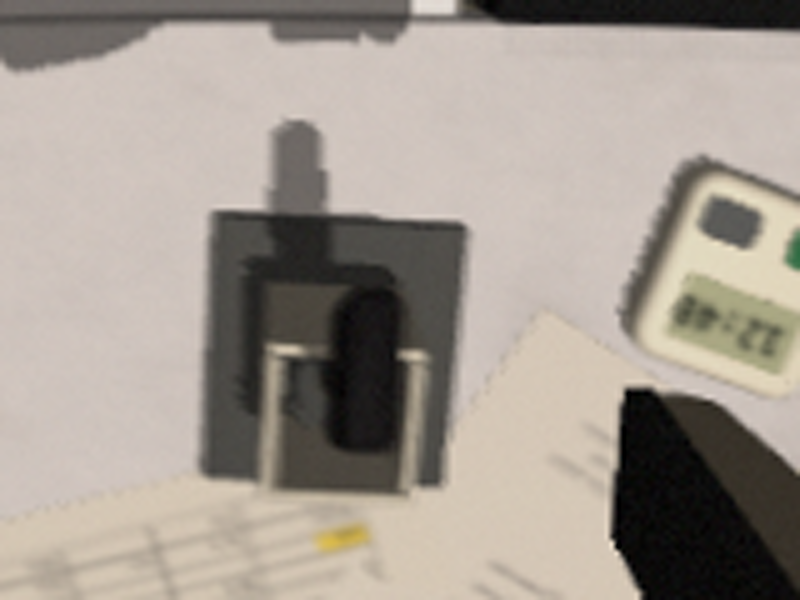

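The caddy base corners in the crop are (210,212), (467,225), (443,487) and (203,475). The black handle covers columns 330–405 and rows 285–452, so it sits to the right (+y) inside the caddy. The timer is about 60 mm to the right.

```bash
python3 - <<'E'
from h import *
import pickle
m=pickle.load(open('w3.pkl','rb'));im=np.load('w3.npy')
px=lambda a:((a[0]+.5)/5-.5+207,(a[1]+.5)/5-.5+141)
b=np.array([hit(m,px(p),.006) for p in ((210,212),(467,225),(443,487),(203,475))]);print(b.round(4).tolist(),'base c',b.mean(0), [round(float(np.linalg.norm(b[i]-b[i-1])),4) for i in range(4)])
r=np.array([hit(m,px(p),.066) for p in ((268,345),(430,352),(412,495),(262,492))]);print('rim',r.round(4).tolist(),r.mean(0), [round(float(np.linalg.norm(r[i]-r[i-1])),4) for i in range(4)])
# key model: lean 22deg, fit wireframe
def R3(y,l):
    c,s=np.cos(y),np.sin(y);Z=np.array([[c,-s,0],[s,c,0],[0,0,1]])
    c,s=np.cos(l),np.sin(l);return Z@np.array([[c,0,-s],[0,1,0],[s,0,c]])
tool=finder.silhouettes
from scipy.optimize import minimize
mask=cv2.cvtColor(im,cv2.COLOR_RGB2GRAY)<28
H,W=mask.shape;reg=np.zeros_like(mask);reg[195:234,270:291]=1;mask&=reg
print('dark px',mask.sum(),np.argwhere(mask).min(0),np.argwhere(mask).max(0))
box=np.array([[x,y,z] for x in(-.019,.019) for y in(-.007,.007) for z in(.088,.134)])
def sil(p):
    P=box@R3(p[2],np.radians(22)).T+[p[0],p[1],.006+.012*np.sin(np.radians(22))]
    q=np.array([proj(m,x) for x in P]);o=np.zeros((H*4,W*4),np.uint8)
    cv2.fillConvexPoly(o,cv2.convexHull(((q+.5)*4).astype(np.int32)),1);return cv2.resize(o.astype(np.float32),(W,H),interpolation=cv2.INTER_AREA)
f=lambda p:np.abs(sil(p)-mask).sum()
best=minimize(f,[.465,-.362,-.05],method='Nelder-Mead',options=dict(initial_simplex=np.array([[.465,-.362,-.05],[.475,-.362,-.05],[.465,-.356,-.05],[.465,-.362,.05]])))
p=best.x;print('key org',p,best.fun,mask.sum());
Rk=R3(p[2],np.radians(22));o=np.array([p[0],p[1],.0105]);print('grip',o+Rk@[0,0,.112],'top',o+Rk@[0,0,.134])
E
```

```text
[[0.4392, -0.4192, 0.006], [0.4435, -0.3395, 0.006], [0.532, -0.3439, 0.006], [0.527, -0.4225, 0.006]] base c [ 0.48543143 -0.38128076  0.006     ] [0.0879, 0.0798, 0.0886, 0.0788]
rim [[0.4623, -0.4019, 0.066], [0.4646, -0.3574, 0.066], [0.5076, -0.361, 0.066], [0.5062, -0.4036, 0.066]] [ 0.48516278 -0.3809694   0.066     ] [0.044, 0.0446, 0.0431, 0.0426]
dark px 381 [198 272] [230 286]
key org [ 0.49521293 -0.37899086  0.03025398] 99.25 381
grip [ 0.45327619 -0.38026     0.11434459] top [ 0.44503861 -0.3805093   0.13474264]
```

Caddy centre is (0.485,−0.381), with measured sizes agreeing with the base. The key grip is at about (0.453,−0.380,0.114). I'll descend and grip lightly, then swing the key upright and let it stand in the caddy.

>>> play_rows --moves '[[[-0.0475,0.026,0.04,0.03,0.5],[-0.0475,0.026,0.08,0.03,0.5],[-0.0475,0.026,0.12,0.03,0.5],[-0.0475,0.026,0.15,0.03,0.5],[-0.0475,0.026,0.175,0.03,0.5],[-0.0475,0.026,0.187,0.03,0.4],[-0.0475,0.026,0.187,0.03,0.3],[-0.0475,0.026,0.187,0.03,0.2],[-0.0475,0.026,0.187,0.03,0.1],[-0.0475,0.026,0.187,0.03,0.05],[-0.0475,0.026,0.187,0.03,0.05],[-0.0475,0.026,0.187,0.03,0.05]]]' --force 4

```text
clock: 6.43
tcp_pos: [0.4544, -0.379, 0.0953]
tool_rot: [[-1.0, 0.03, 0.002], [0.03, 1.0, -0.002], [-0.002, -0.002, -1.0]]
force: [-1.0, -0.5, 2.3]
gripper_width: 0.0136
grasp_force: 3.5
```

>>> play_rows --moves '[[[-0.007,0,-0.0015,0,0.05],[-0.014,0,-0.003,0,0.05],[-0.021,0,-0.004,0,0.05],[-0.028,0,-0.005,0,0.05],[-0.034,0,-0.005,0,0.05],[-0.04,0,-0.005,0,0.05],[-0.04,0,-0.005,0,0.05],[-0.04,0,-0.005,0,0.05]]]'

```text
clock: 7.1
tcp_pos: [0.4943, -0.379, 0.0983]
tool_rot: [[-1.0, 0.029, 0.0], [0.029, 1.0, 0.001], [-0.0, 0.001, -1.0]]
force: [-0.1, 0.2, -1.2]
gripper_width: 0.0144
grasp_force: 4.0
```

```bash
python3 - <<'E'
from h import *
s=manip.sense();print(s['tcp_pos'],s['force'],s['gripper_width'])
im=cams.capture('wrist');b=cams.capture('side');t=cams.capture('top')
print([(round(d['score'],2),np.round(d['bbox']).tolist()) for d in finder.silhouettes('wrist','key')[:2]])
A=cv2.resize(im[130:280,150:350],(400,300),interpolation=cv2.INTER_CUBIC)
sm=model('side');u,v=proj(sm,(.485,-.381,.08)).round().astype(int)
B=cv2.resize(b[v-30:v+30,u-40:u+40],(400,300),interpolation=cv2.INTER_CUBIC)
cv2.imwrite('pics/g1.png',np.hstack([A,B])[:,:,::-1])
E
```

```text
[ 0.49430866 -0.37897737  0.09829099] [-0.07453948  0.17061013 -1.1564757 ] 0.014379714474224531
[(0.96, [259.0, 235.0, 32.0, 106.0])]
```

View pics/g1.png

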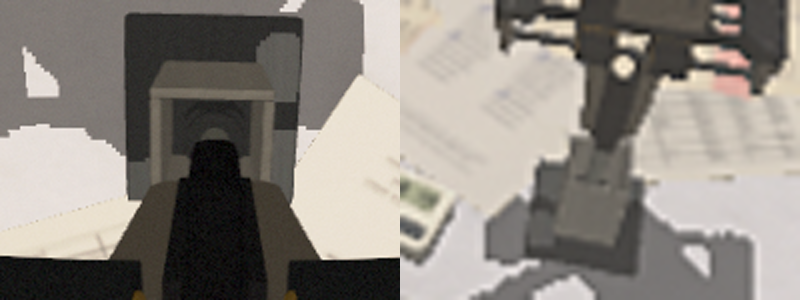

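The key is gripped and close to upright, with the socket near the caddy's middle. Now I'll release it so it settles on its flat end, then look before gripping again.

>>> play_rows --moves '[[[0,0,0.001,0,0.1],[0,0,0.002,0,0.2],[0,0,0.002,0,0.35],[0,0,0.002,0,0.35],[0,0,0.002,0,0.35],[0,0,0.002,0,0.35],[0,0,0.002,0,0.35]]]'

```text
clock: 7.88
tcp_pos: [0.4938, -0.3795, 0.0968]
tool_rot: [[-1.0, 0.03, 0.0], [0.03, 1.0, -0.0], [-0.0, -0.0, -1.0]]
force: [-0.1, -0.6, 0.1]
gripper_width: 0.0322
grasp_force: 0.0
```

```bash
python3 - <<'E'
from h import *
import pickle
s=manip.sense();print(s['tcp_pos'],s['force'],s['gripper_width'])
m=model('wrist');im=cams.capture('wrist');np.save('w4.npy',im);pickle.dump(m,open('w4.pkl','wb'))
print([(round(d['score'],2),np.round(d['bbox']).tolist()) for d in finder.silhouettes('wrist','key')[:2]])
o=cv2.resize(im[140:280,170:350],None,fx=4,fy=4,interpolation=cv2.INTER_CUBIC)
# predicted upright key: handle outline top/bottom, axis through candidate x
for x,col in ((.490,(255,0,0)),(.4943,(0,255,0))):
    c=np.array([x,-.379,.006])
    for z in (.134,.088):
        P=[c+[a,b,z] for a,b in((-.019,-.007),(.019,-.007),(.019,.007),(-.019,.007))]
        q=np.array([(proj(m,p)-[170,140]+.5)*4 for p in P]).round().astype(np.int32);cv2.polylines(o,[q],True,col,1)
    P=[c+[.013*np.cos(a),.013*np.sin(a),.022] for a in np.arange(0,6.4,.3)]
    q=np.array([(proj(m,p)-[170,140]+.5)*4 for p in P]).round().astype(np.int32);cv2.polylines(o,[q],True,col,1)
cv2.imwrite('pics/g2.png',o[:,:,::-1])
E
```

```text
[ 0.49384138 -0.37948366  0.09684209] [-0.11683734 -0.6263914   0.06878811] 0.03216823619995804
[(0.85, [258.0, 235.0, 33.0, 109.0])]
```

View pics/g2.png

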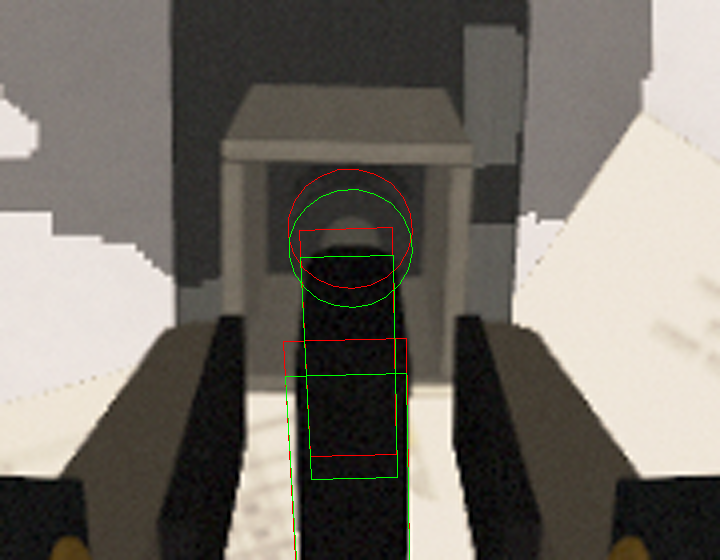

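The key stands upright at x≈0.4933, y≈−0.379: the handle's near edge is at row ~249 and the width step at row ~380 both match the upright outline. Regripping firmly at mid-handle and lifting.

>>> play_rows --moves '[[[0,0,-0.002,0,0.2],[0,0,-0.002,0,0.12],[0,0,-0.002,0,0.05],[0,0,-0.002,0,0.05],[0,0,-0.002,0,0.05],[0,0,-0.002,0,0.05]]]' --force 45

```text
clock: 8.48
tcp_pos: [0.4939, -0.3795, 0.099]
tool_rot: [[-1.0, 0.03, 0.0], [0.03, 1.0, -0.0], [-0.0, -0.0, -1.0]]
force: [-0.5, 0.2, 2.3]
gripper_width: 0.0137
grasp_force: 45.0
```

>>> play_rows --moves '[[[0,0,-0.01,0,0.05],[0,0,-0.03,0,0.05],[0,0,-0.06,0,0.05],[0,0,-0.09,0,0.05],[0,0,-0.115,0,0.05],[0,0,-0.115,0,0.05]]]'

```text
clock: 8.98
tcp_pos: [0.496, -0.3818, 0.2209]
tool_rot: [[-1.0, 0.03, 0.007], [0.03, 1.0, -0.008], [-0.008, -0.008, -1.0]]
force: [0.4, -1.7, 0.3]
gripper_width: 0.0134
grasp_force: 45.0
```

```bash
python3 - <<'E'
from h import *
import pickle
s=manip.sense();print(s['joint_positions'],s['tcp_pos'],s['tool_rot'],s['force'],s['gripper_width'])
for c in('wrist','side','top'):
    m=model(c);im=cams.capture(c);np.save(f'{c}5.npy',im);pickle.dump(m,open(f'{c}5.pkl','wb'))
    print([(round(d['score'],2),np.round(d['bbox']).tolist()) for d in finder.silhouettes(c,'key')[:2]])
im=np.load('wrist5.npy');m=pickle.load(open('wrist5.pkl','rb'))
T=np.array(s['tool_rot']);p=np.array(s['tcp_pos'])
o=cv2.resize(im[140:290,170:350],None,fx=4,fy=4,interpolation=cv2.INTER_CUBIC)
for dx,col in ((0,(0,255,0)),):
  for tilt in (0,):
    g=p-T[:,2]*.019
    for z,rx,ry in ((.134,.019,.007),(.088,.019,.007),(0,.012,.012),(.022,.012,.012)):
        P=[g+[dx+a,b,z-.112] for a,b in((-rx,-ry),(rx,-ry),(rx,ry),(-rx,ry))]
        q=np.array([(proj(m,x)-[170,140]+.5)*4 for x in P]).round().astype(np.int32);cv2.polylines(o,[q],True,col,1)
b=np.load('side5.npy');sm=pickle.load(open('side5.pkl','rb'));u,v=proj(sm,p).round().astype(int)
B=cv2.resize(b[v-25:v+35,u-20:u+20],(400,600),interpolation=cv2.INTER_CUBIC)
cv2.imwrite('pics/g3.png',np.hstack([cv2.resize(o[:, 120:600],(400,500)),cv2.resize(B,(333,500))])[:,:,::-1])
E
```

```text
[-8.48722402e-01  2.75698738e-01  1.44782566e+00 -4.48938838e-05
  1.40702817e+00 -2.38986630e+00] [ 0.49600764 -0.38178295  0.22093888] [[-0.99953335  0.02967041  0.00726348]
 [ 0.0296098   0.99952696 -0.00831399]
 [-0.00750672 -0.00809504 -0.99993906]] [ 0.36543528 -1.68962207  0.27042319] 0.013364984553282078
[(0.94, [260.0, 234.0, 34.0, 109.0])]
[(0.58, [362.0, 204.0, 9.0, 33.0])]
[]
```

View pics/g3.png

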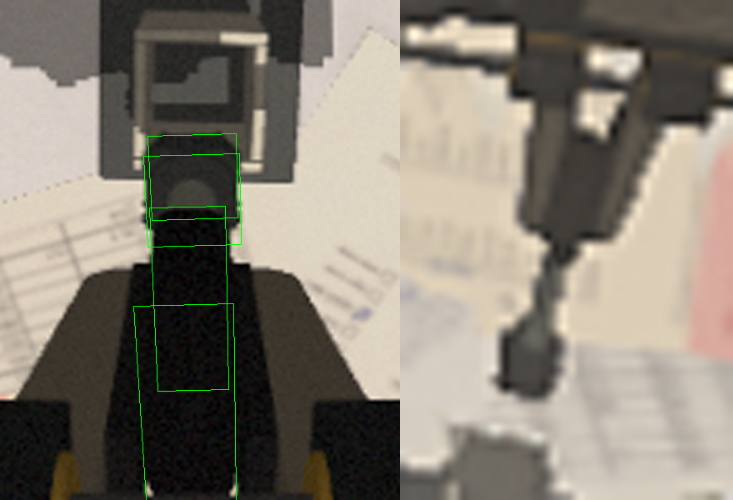

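The key hangs vertical in the grip (the green wireframe matches, and the side view shows it straight). Carrying it over the screw.

>>> play_rows --moves '[[[-0.002,0.03,-0.004,0.0,0.05],[-0.002,0.07,-0.006,0.03,0.05],[-0.002,0.11,-0.006,0.06,0.05],[-0.002,0.15,-0.006,0.09,0.05],[-0.002,0.19,-0.006,0.12,0.05],[-0.002,0.23,-0.006,0.145,0.05],[-0.002,0.27,-0.006,0.145,0.05],[-0.002,0.31,-0.006,0.145,0.05],[-0.002,0.35,-0.006,0.145,0.05],[-0.002,0.39,-0.006,0.145,0.05],[-0.002,0.43,-0.006,0.145,0.05],[-0.002,0.46,-0.006,0.145,0.05]]]'

```text
clock: 10.28
tcp_pos: [0.5082, 0.0834, 0.2184]
tool_rot: [[-0.985, 0.173, -0.002], [0.173, 0.985, 0.001], [0.003, 0.001, -1.0]]
force: [0.4, -0.2, -2.2]
gripper_width: 0.0133
grasp_force: 45.0
```

>>> play_rows --moves '[[[0,0,0,0,0.05],[0,0,0,0,0.05],[0,0,0,0,0.05]]]'

```text
clock: 10.53
tcp_pos: [0.509, 0.0798, 0.2188]
tool_rot: [[-0.985, 0.174, -0.002], [0.174, 0.985, -0.001], [0.002, -0.001, -1.0]]
force: [1.4, -0.4, -1.5]
gripper_width: 0.0138
grasp_force: 45.0
```

```bash
python3 - <<'E'
from h import *
from scipy.ndimage import map_coordinates
s=manip.sense();print(s['tcp_pos'])
m=model('wrist');im=np.mean([cams.capture('wrist').astype(float) for _ in range(4)],0).astype(np.float32)
g=cv2.GaussianBlur(cv2.cvtColor(im,cv2.COLOR_RGB2GRAY),(0,0),.7)
def circ(c,r,z):
    a=np.linspace(0,2*np.pi,72);return np.c_[c[0]+r*np.cos(a),c[1]+r*np.sin(a),0*a+z]
import pickle
for m,g in ((m,g),(pickle.load(open('w2.pkl','rb')),cv2.GaussianBlur(cv2.cvtColor(np.load('w2.npy').astype(np.float32),cv2.COLOR_RGB2GRAY),(0,0),.7))):
    G=np.hypot(cv2.Sobel(g,cv2.CV_32F,1,0),cv2.Sobel(g,cv2.CV_32F,0,1))
    def sc(P):
        q=np.array([proj(m,p) for p in P]);return map_coordinates(G,[q[:,1],q[:,0]],order=1).mean()
    for name,rr,z in (('nose',.004,.077),('collar',.017,.061),('ring',.0205,.061),('opening',.066,.085)):
        r=[(sc(circ((x,y),rad,z)),x,y,rad) for x in np.arange(.505,.5171,.001) for y in np.arange(.112,.1241,.001) for rad in (rr-.001,rr,rr+.001)]
        print(name,np.round(max(r),4).tolist())
E
```

```text
[0.50902566 0.07983663 0.21877418]
nose [163.8069, 0.513, 0.112, 0.003]
collar [145.0395, 0.507, 0.123, 0.016]
ring [138.472, 0.512, 0.114, 0.0215]
opening [165.4587, 0.516, 0.12, 0.066]
nose [156.385, 0.505, 0.121, 0.004]
collar [115.0434, 0.514, 0.112, 0.016]
ring [109.0567, 0.511, 0.117, 0.0205]
opening [128.9862, 0.513, 0.119, 0.066]
```

>>> play_rows --moves '[[[0.0042,0.02,0,0,0.05],[0.0042,0.0382,0,0,0.05],[0.0042,0.0382,0.01,0,0.05],[0.0042,0.0382,0.02,0,0.05],[0.0042,0.0382,0.03,0,0.05],[0.0042,0.0382,0.036,0,0.05],[0.0042,0.0382,0.036,0,0.05],[0.0042,0.0382,0.036,0,0.05]]]'

```text
clock: 11.4
tcp_pos: [0.5116, 0.1181, 0.183]
tool_rot: [[-0.985, 0.175, -0.002], [0.175, 0.985, -0.0], [0.001, -0.0, -1.0]]
force: [-0.1, -0.4, -2.0]
gripper_width: 0.0136
grasp_force: 45.0
```

>>> play_rows --moves '[[[0,0,0.003,0,0.05],[0,0,0.006,0,0.05],[0,0,0.009,0,0.05],[0,0,0.012,0,0.05],[0,0,0.014,0,0.05],[0,0,0.016,0,0.05],[0,0,0.016,0,0.05]]]'

```text
clock: 11.98
tcp_pos: [0.5124, 0.1187, 0.1691]
tool_rot: [[-0.985, 0.174, 0.001], [0.174, 0.985, -0.0], [-0.001, -0.0, -1.0]]
force: [-3.0, -0.7, 4.8]
gripper_width: 0.0138
grasp_force: 45.0
```

Contact about 15 mm above the seat with a lateral force toward −x, so the key is off-centre in +x. I'll nudge it −x while pressing lightly.

>>> play_rows --moves '[[[0.001,0,-0.001,0,0.05],[0.002,0,-0.001,0,0.05],[0.002,0,0.001,0,0.05],[0.002,0,0.003,0,0.05],[0.002,0,0.003,0,0.05]]]'

```text
clock: 12.4
tcp_pos: [0.5119, 0.1189, 0.1683]
tool_rot: [[-0.985, 0.174, 0.005], [0.174, 0.985, -0.0], [-0.005, 0.0, -1.0]]
force: [-3.5, -1.4, 15.1]
gripper_width: 0.0136
grasp_force: 45.0
```

>>> play_rows --moves '[[[0,0,-0.01,0,0.05],[0,0,-0.025,0,0.05],[0.0,0,-0.03,0,0.05],[0,0,-0.03,0,0.05]]]'

```text
clock: 12.73
tcp_pos: [0.5108, 0.1191, 0.1958]
tool_rot: [[-0.985, 0.174, 0.002], [0.174, 0.985, 0.0], [-0.002, 0.0, -1.0]]
force: [0.4, -0.4, -2.3]
gripper_width: 0.0134
grasp_force: 45.0
```

```bash
python3 - <<'E'
from h import *
import pickle
s=manip.sense();print(s['tcp_pos'],s['force'],s['torque'],s['tool_rot'])
T=np.array(s['tool_rot']);p=np.array(s['tcp_pos']);o0=p-T[:,2]*.019+T[:,2]*.112;print('key org',o0)
Rk=np.c_[-T[:,0],T[:,1],-T[:,2]]
out=[]
for c,z,h in(('wrist',6,50),('side',10,30)):
    m=model(c);im=np.mean([cams.capture(c).astype(float) for _ in range(3)],0).clip(0,255).astype(np.uint8);np.save(f'{c}6.npy',im);pickle.dump(m,open(f'{c}6.pkl','wb'))
    u,v=proj(m,(.511,.118,.09)).round().astype(int)
    w=400//z//2*2
    cr=im[v-h:v+h,u-w//2:u+w//2];o=cv2.resize(cr,None,fx=z,fy=z,interpolation=cv2.INTER_CUBIC);raw=o.copy()
    def pl(P,col):
        q=np.array([(proj(m,x)-[u-w//2,v-h]+.5)*z for x in P]).round().astype(np.int32);cv2.polylines(o,[q],True,col,1)
    a=np.linspace(0,6.283,9)+np.pi/8
    for zz in (0,.022): pl([o0+Rk@[.013*np.cos(t),.013*np.sin(t),zz] for t in a],(0,255,0))
    ci=lambda r,zz:[(.5115+r*np.cos(t),.1182+r*np.sin(t),zz) for t in np.linspace(0,6.28,40)]
    pl(ci(.004,.077),(255,0,0));pl(ci(.017,.061),(255,0,255))
    if c=='side': o=np.vstack([o[:300],raw[-300:]])
    out.append(o[:600,:400]);print(o.shape)
H=600
out=[cv2.copyMakeBorder(x,0,max(0,H-x.shape[0]),0,max(0,400-x.shape[1]),cv2.BORDER_CONSTANT) for x in out]
cv2.imwrite('pics/last.png',np.hstack(out)[:,:,::-1])
E
```

```text
[0.51075354 0.119092   0.19582288] [ 0.35545483 -0.40571018 -2.34367178] [0.03747944 0.01331628 0.00863439] [[-9.84766732e-01  1.73866652e-01  2.20721982e-03]
 [ 1.73867280e-01  9.84769090e-01  9.46822840e-05]
 [-2.15713976e-03  4.77003271e-04 -9.99997560e-01]]
key org [0.51095881 0.1191008  0.1028231 ]
(600, 396, 3)
(600, 400, 3)
```

View pics/last.png

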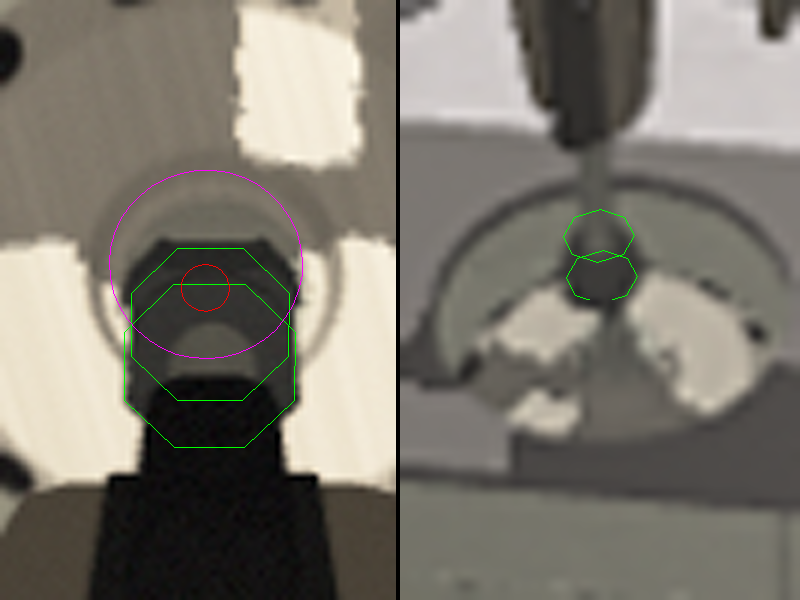

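The wrist view shows the socket centred on the screw to within 1–2 mm. The side view shows the socket about one pixel (~3 mm) lower than assumed. So the key was probably already over the nose, stopped on the square head by a small yaw or offset error. I'll go down again with light pressure and try small yaw changes.

>>> play_rows --moves '[[[0.001,0,0.01,0,0.05],[0.001,0,0.02,0,0.05],[0.001,0,0.025,0,0.05],[0.001,0,0.028,0,0.05],[0.001,0,0.029,0,0.05],[0.001,0,0.029,0,0.05]]]'

```text
clock: 13.53
tcp_pos: [0.5092, 0.1193, 0.1691]
tool_rot: [[-0.985, 0.174, -0.0], [0.174, 0.985, -0.0], [0.0, -0.0, -1.0]]
force: [-8.7, -0.7, 21.7]
gripper_width: 0.0139
grasp_force: 45.0
```

>>> play_rows --moves '[[[0,0,0,0.03,0.05],[0,0,0,0.05,0.05],[0,0,0,0.05,0.05]]]'

```text
clock: 13.78
tcp_pos: [0.5092, 0.1195, 0.1691]
tool_rot: [[-0.975, 0.223, 0.0], [0.223, 0.975, 0.0], [-0.0, 0.0, -1.0]]
force: [-8.5, -0.2, 21.4]
gripper_width: 0.0136
grasp_force: 45.0
```

```bash
python3 - <<'E'
from h import *
s=manip.sense();print({k:np.round(s[k],4).tolist() for k in('tcp_pos','force','torque','joint_torque','joint_positions')})
m=model('side');im=cams.capture('side')
d=finder.silhouettes('side','key')
print([(x['score'],x['bbox']) for x in d[:2]])
for z in (.061,.066,.071,.0755): print(z,proj(m,(.511,.119,z)),proj(m,(.499,.119,z)))
cv2.imwrite('pics/s7.png',im[:,:,::-1])
g=cv2.cvtColor(im,cv2.COLOR_RGB2GRAY)
print(g[180:222,216:230].tolist().__str__().replace('], [','\n'))
E
```

```text
{'tcp_pos': [0.5092, 0.1195, 0.1691], 'force': [-8.5355, -0.2189, 21.3791], 'torque': [0.0773, 2.3249, 0.0119], 'joint_torque': [-1.2717, -24.3067, -25.7379, -0.1146, -3.4143, 0.201], 'joint_positions': [-0.0009, 0.0631, 1.7927, 0.0003, 1.2856, -1.3465]}
[]
0.061 [219.22337817 203.74031291] [218.42786846 206.09970764]
0.066 [219.15858698 202.84569857] [218.36099064 205.20589331]
0.071 [219.09350901 201.94712448] [218.29381533 204.30810311]
0.0755 [219.03469207 201.13500045] [218.23310156 203.49667059]
[[48, 47, 50, 67, 80, 77, 71, 69, 139, 217, 206, 203, 203, 203
46, 45, 51, 67, 80, 78, 70, 68, 140, 218, 208, 205, 205, 205
49, 46, 48, 63, 80, 78, 70, 76, 142, 202, 194, 198, 213, 212
47, 47, 47, 63, 81, 77, 68, 77, 119, 142, 137, 139, 147, 147
47, 48, 45, 58, 82, 76, 68, 89, 121, 118, 116, 115, 114, 115
48, 47, 46, 58, 83, 77, 80, 113, 128, 125, 123, 122, 121, 120
45, 46, 45, 57, 82, 75, 74, 97, 111, 114, 124, 124, 126, 125
44, 43, 45, 59, 67, 69, 66, 69, 76, 78, 86, 94, 105, 116
46, 48, 72, 87, 102, 111, 111, 106, 99, 91, 72, 75, 73, 81
103, 78, 88, 90, 106, 122, 120, 120, 117, 116, 
[... 1289 characters left out ...]
 101, 103, 101, 101, 100, 98, 98, 97, 97, 94, 82
93, 98, 100, 101, 100, 100, 101, 101, 103, 102, 94, 88, 80, 74
89, 96, 95, 96, 97, 94, 91, 91, 84, 80, 78, 77, 73, 75
76, 78, 76, 78, 77, 77, 76, 76, 74, 72, 73, 75, 74, 75
72, 73, 72, 72, 72, 73, 74, 73, 74, 74, 75, 75, 75, 75
73, 73, 72, 72, 73, 73, 74, 72, 74, 74, 76, 75, 74, 76
73, 72, 73, 74, 73, 74, 74, 73, 75, 74, 75, 76, 75, 76
68, 70, 69, 70, 71, 71, 72, 73, 73, 74, 73, 74, 75, 74
85, 87, 84, 75, 76, 74, 66, 67, 67, 68, 70, 71, 72, 71
113, 115, 114, 112, 112, 113, 111, 112, 108, 98, 98, 97, 87, 86
118, 119, 120, 120, 119, 120, 121, 120, 119, 117, 117, 117, 115, 116
115, 116, 117, 117, 116, 116, 117, 118, 120, 119, 119, 121, 120, 121]]
```

The side view puts the socket's lower edge at row ~204.5, which corresponds to z≈0.070, the top of the square head. The nose is therefore inside the recess. I'll lighten the pressure and probe sideways to centre the key.

>>> play_rows --moves '[[[0,0,-0.001,0,0.05],[0,0,-0.0015,0,0.05],[0,0,-0.0015,0,0.05]]]'

```text
clock: 14.13
tcp_pos: [0.509, 0.1195, 0.1694]
tool_rot: [[-0.975, 0.223, -0.0], [0.223, 0.975, 0.0], [0.0, 0.0, -1.0]]
force: [-6.2, -0.1, 16.1]
gripper_width: 0.0139
grasp_force: 45.0
```

>>> play_rows --moves '[[[-0.001,0,0,0,0.05],[-0.002,0,0,0,0.05],[-0.002,0,0,0,0.05]]]'

```text
clock: 14.38
tcp_pos: [0.5102, 0.1193, 0.1693]
tool_rot: [[-0.975, 0.223, -0.002], [0.223, 0.975, 0.001], [0.003, 0.0, -1.0]]
force: [-8.6, 1.6, 18.3]
gripper_width: 0.0139
grasp_force: 45.0
```

>>> play_rows --moves '[[[-0.001,0,0,0,0.05],[-0.002,0,0,0,0.05],[-0.002,0,0,0,0.05]]]'

```text
clock: 14.63
tcp_pos: [0.5123, 0.1188, 0.1693]
tool_rot: [[-0.975, 0.223, -0.002], [0.223, 0.975, 0.001], [0.002, 0.0, -1.0]]
force: [-8.2, 0.3, 18.1]
gripper_width: 0.0141
grasp_force: 45.0
```

Contact force behaves like friction on a flat, so the key may have tilted in the grip. I'll lift clear and compare the key's place in the wrist image with the one taken just after the lift from the caddy.

>>> play_rows --moves '[[[0,0,-0.01,0,0.05],[0,0,-0.025,0,0.05],[0,0,-0.03,0,0.05],[0,0,-0.03,0,0.05],[0,0,-0.03,0,0.05]]]'

```text
clock: 15.05
tcp_pos: [0.5129, 0.1183, 0.1966]
tool_rot: [[-0.975, 0.223, -0.0], [0.223, 0.975, -0.0], [0.0, -0.0, -1.0]]
force: [-0.4, -0.0, -1.6]
gripper_width: 0.0142
grasp_force: 45.0
```

```bash
python3 - <<'E'
from h import *
import pickle
s=manip.sense();p=np.array(s['tcp_pos']);T=np.array(s['tool_rot']);print(p,s['force'])
m=model('wrist');im=np.mean([cams.capture('wrist').astype(float) for _ in range(3)],0).clip(0,255).astype(np.uint8);np.save('wrist8.npy',im);pickle.dump(m,open('wrist8.pkl','wb'))
sid=cams.capture('side');np.save('side8.npy',sid)
g=lambda a:cv2.cvtColor(a,cv2.COLOR_RGB2GRAY)
for n in ('wrist5','wrist6','wrist8'):
    a=g(np.load(n+'.npy'));print(n,a[170:232,257:262].mean(1).astype(int).tolist())
    print('  row200',a[200,240:280].tolist())
org=p-T[:,2]*.019+T[:,2]*.112;Rk=np.c_[-T[:,0],T[:,1],-T[:,2]]
for q in ([0,0,0],[-.012,0,0],[-.012,0,.022],[-.006,0,.022],[-.019,0,.088]): print(q,proj(m,org+Rk@q).round(1))
print('screw',proj(m,(.5115,.1182,.077)),proj(m,(.5115,.1182,.061)))
E
```

```text
[0.51285019 0.11826433 0.19662866] [-0.35898408 -0.00366288 -1.57531792]
wrist5 [82, 43, 38, 39, 39, 42, 49, 73, 76, 74, 42, 29, 25, 30, 31, 29, 34, 40, 41, 39, 41, 37, 39, 42, 57, 63, 65, 64, 64, 65, 63, 65, 37, 12, 11, 10, 6, 9, 7, 8, 11, 11, 13, 11, 12, 11, 10, 7, 11, 12, 11, 9, 7, 10, 6, 11, 8, 11, 11, 11, 9, 6]
  row200 [202, 209, 170, 86, 37, 44, 44, 41, 44, 44, 58, 58, 62, 64, 63, 64, 65, 61, 64, 64, 61, 66, 65, 63, 56, 42, 43, 42, 42, 39, 40, 104, 185, 213, 212, 213, 213, 210, 213, 215]
wrist6 [115, 120, 115, 109, 102, 103, 102, 104, 105, 107, 58, 39, 37, 39, 39, 41, 45, 52, 51, 51, 51, 50, 50, 53, 70, 78, 80, 79, 80, 79, 80, 80, 47, 13, 13, 13, 10, 12, 14, 13, 13, 10, 11, 13, 13, 13, 14, 14, 15, 14, 12, 12, 14, 12, 15, 15, 13, 16, 14, 16, 15, 15]
  row200 [228, 215, 157, 83, 51, 51, 51, 52, 51, 54, 69, 77, 75, 76, 79, 80, 80, 83, 82, 79, 78, 79, 79, 76, 64, 54, 51, 55, 49, 54, 49, 93, 159, 195, 222, 229, 229, 230, 234, 236]
wrist8 [115, 101, 104, 103, 102, 104, 107, 59, 40, 38, 39, 39, 42, 39, 50, 50, 51, 52, 51, 49, 51, 64, 78, 81, 81, 81, 81, 80, 80, 80, 81, 49, 14, 13, 12, 13, 12, 13, 12, 11, 13, 14, 13, 11, 15, 12, 13, 14, 11, 14, 13, 15, 14, 15, 14, 11, 13, 15, 17, 15, 16, 17]
  row200 [230, 228, 176, 69, 47, 50, 48, 48, 49, 56, 67, 78, 77, 82, 80, 82, 82, 82, 82, 80, 82, 79, 81, 78, 65, 52, 47, 50, 47, 49, 48, 109, 207, 235, 233, 233, 230, 230, 230, 231]
[0, 0, 0] [256.4 193.6]
[-0.012, 0, 0] [256.4 180.9]
[-0.012, 0, 0.022] [256.4 186.8]
[-0.006, 0, 0.022] [256.4 193.7]
[-0.019, 0, 0.088] [256.2 201.8]
screw [256.12705182 185.37272929] [256.17167101 181.75848253]
```

```bash
python3 - <<'E'
from h import *
import pickle
from scipy.optimize import least_squares
w1=pickle.load(open('w1.pkl','rb'));w2=pickle.load(open('w2.pkl','rb'))
print('w1 nose',hit(w1,(245.9,160),.077),'w2',hit(w2,(263.05,194.55),.077))
print('side',hit(model('side'),(220,204),.075),'top',hit(model('top'),(229.7,198.7),.075))
# rotor opening rim: dark-ring contour in w1/w2: fit housing deck corners in w1
I=np.load('w1.npy');c2=lambda a:((a[0]-400+.5)/400*213-.5+170,(a[1]-300+.5)/300*160-.5+80)
C={'FLrobot':(433,365),'FLfar':(457,558)}
for k,v in C.items(): print(k,hit(w1,c2(v),.085))
# 12 rotor holes (black dots) in w1 : centroid
g=cv2.cvtColor(I,cv2.COLOR_RGB2GRAY);u,v=proj(w1,(.5115,.118,.07)).astype(int)
b=(g<45).astype(np.uint8);n,l,st,ce=cv2.connectedComponentsWithStats(b)
P=[ce[i] for i in range(1,n) if 2<=st[i,4]<60 and 25<np.hypot(*(ce[i]-[u,v]))<50];print(len(P))
for name,m,img,rng in (('w1',w1,I,(20,50)),('w2',w2,np.load('w2.npy'),(30,75))):
    g=cv2.cvtColor(img,cv2.COLOR_RGB2GRAY);u,v=proj(m,(.5115,.118,.06))
    n,l,st,ce=cv2.connectedComponentsWithStats((g<50).astype(np.uint8))
    P=np.array([hit(m,ce[i],.058)[:2] for i in range(1,n) if 3<=st[i,4]<200 and rng[0]<np.hypot(*(ce[i]-[u,v]))<rng[1]])
    f=least_squares(lambda q:np.hypot(P[:,0]-q[0],P[:,1]-q[1])-q[2],[.5115,.118,.04],loss='soft_l1',f_scale=.001)
    a=np.sort(np.degrees(np.arctan2(P[:,1]-f.x[1],P[:,0]-f.x[0])));print(name,len(P),f.x.round(4),np.abs(f.fun).round(4).tolist(),a.round().tolist())
E
```

```text
w1 nose [0.51281554 0.12004893 0.077     ] w2 [0.51188393 0.11893927 0.077     ]
side [0.49832264 0.11213512 0.075     ] top [0.50989619 0.11421317 0.075     ]
FLrobot [0.43746466 0.02811744 0.085     ]
FLfar [0.6082508  0.04213344 0.085     ]
12
w1 12 [0.514  0.1196 0.0549] [0.0005, 0.0001, 0.0, 0.0001, 0.0002, 0.0003, 0.0001, 0.0, 0.0, 0.0, 0.0001, 0.0002] [-174.0, -144.0, -115.0, -85.0, -55.0, -25.0, 5.0, 36.0, 65.0, 96.0, 126.0, 156.0]
w2 10 [0.5095 0.1185 0.0535] [0.0002, 0.0001, 0.0002, 0.0002, 0.0001, 0.0002, 0.0002, 0.0001, 0.0, 0.0002] [-175.0, -145.0, -115.0, -84.0, -55.0, 35.0, 65.0, 95.0, 126.0, 155.0]
```

```bash
python3 - <<'E'
from h import *
import pickle
from scipy.ndimage import map_coordinates
ld=lambda n:(pickle.load(open(n+'.pkl','rb')),np.load(n+'.npy'))
S={'w1':ld('w1'),'w2':ld('w2'),'top':(model('top'),cv2.imread('pics/top0.png')[:,:,::-1]),'side':(model('side'),cv2.imread('pics/side0.png')[:,:,::-1])}
a=np.linspace(0,2*np.pi,180,endpoint=False);dirs=np.c_[np.cos(a),np.sin(a)]
yaw=np.radians(5.3);Rz=np.array([[np.cos(yaw),-np.sin(yaw)],[np.sin(yaw),np.cos(yaw)]])@np.array([[0,-1],[1,0]])
t=np.linspace(-1,1,60)
rect=np.concatenate([np.c_[0*t-.086,t*.086],np.c_[.02+t*.085,0*t-.086],np.c_[.02+t*.085,0*t+.086]])@Rz.T
holes=None
for n,(m,im) in S.items():
    g=cv2.GaussianBlur(cv2.cvtColor(np.ascontiguousarray(im),cv2.COLOR_RGB2GRAY).astype(np.float32),(0,0),.8)
    gx,gy=cv2.Sobel(g,cv2.CV_32F,1,0),cv2.Sobel(g,cv2.CV_32F,0,1);G=np.minimum(np.hypot(gx,gy),120)
    def sc(P,z):
        q=np.array([proj(m,(p[0],p[1],z)) for p in P]);return map_coordinates(G,[q[:,1],q[:,0]],order=1,mode='constant').mean()
    for nm,sh,z in (('open',dirs*.066,.085),('rect',rect,.085),('collar+ring',dirs[::3]*.017,.061)):
        if nm[0]=='c' and n!='w2': continue
        from scipy.optimize import minimize
        best=max((sc(sh+[x,y],z),x,y) for x in np.arange(.503,.522,.0015) for y in np.arange(.110,.127,.0015))
        print(n,nm,np.round(best,4).tolist())
E
```

```text
w1 open [105.5402, 0.5165, 0.119]
w1 rect [115.836, 0.5165, 0.119]
w2 open [101.3655, 0.5135, 0.119]
w2 rect [82.888, 0.5135, 0.1205]
w2 collar+ring [73.5156, 0.515, 0.1265]
top open [69.467, 0.5195, 0.1205]
top rect [102.574, 0.5165, 0.1115]
side open [85.4193, 0.515, 0.119]
side rect [115.7791, 0.5165, 0.1175]
```

All four views now agree on an axis at x≈0.5155, y≈0.119, so the key has been about 4 mm short in x, on top of its small tilt. Hopping over and descending again.

>>> play_rows --moves '[[[-0.0056,0.0023,0,-0.03,0.05],[-0.0056,0.0023,0.01,-0.03,0.05],[-0.0056,0.0023,0.02,-0.03,0.05],[-0.0056,0.0023,0.025,-0.03,0.05],[-0.0056,0.0023,0.028,-0.03,0.05],[-0.0056,0.0023,0.031,-0.03,0.05],[-0.0056,0.0023,0.031,-0.03,0.05]]]'

```text
clock: 15.83
tcp_pos: [0.5185, 0.1193, 0.1655]
tool_rot: [[-0.981, 0.194, -0.001], [0.194, 0.981, -0.0], [0.001, -0.0, -1.0]]
force: [0.2, -0.0, -1.7]
gripper_width: 0.0138
grasp_force: 45.0
```

No contact at z 0.1655: the nose is in the recess. Continuing down while easing the tilt out.

>>> play_rows --moves '[[[0,0,0.002,0,0.05],[0,0,0.004,0,0.05],[0,0,0.006,0,0.05],[0,0,0.007,0,0.05]]]'

```text
clock: 16.17
tcp_pos: [0.5193, 0.1189, 0.1594]
tool_rot: [[-0.981, 0.194, 0.001], [0.193, 0.981, -0.001], [-0.001, -0.001, -1.0]]
force: [0.9, -1.6, -0.7]
gripper_width: 0.0137
grasp_force: 45.0
```

>>> play_rows --moves '[[[0.001,0,0.001,0,0.05],[0.002,0,0.002,0,0.05],[0.003,0,0.003,0,0.05],[0.0033,0,0.0045,0,0.05],[0.0033,0,0.006,0,0.05],[0.0033,0,0.006,0,0.05]]]'

```text
clock: 16.67
tcp_pos: [0.5183, 0.1191, 0.155]
tool_rot: [[-0.981, 0.194, 0.007], [0.194, 0.981, -0.002], [-0.007, -0.0, -1.0]]
force: [5.1, -3.7, 0.9]
gripper_width: 0.0137
grasp_force: 45.0
```

>>> play_rows --moves '[[[0.001,-0.0005,0.001,0,0.05],[0.002,-0.0005,0.0015,0,0.05],[0.0025,-0.0005,0.002,0,0.05],[0.0025,-0.0005,0.002,0,0.05],[0.0025,-0.0005,0.002,0,0.05]]]'

```text
clock: 17.08
tcp_pos: [0.5175, 0.1191, 0.1542]
tool_rot: [[-0.981, 0.194, 0.011], [0.194, 0.981, -0.001], [-0.011, 0.001, -1.0]]
force: [7.8, -3.4, 3.7]
gripper_width: 0.014
grasp_force: 45.0
```

```bash
python3 - <<'E'
from h import *
s=manip.sense();print(s['tcp_pos'],s['force'],s['torque'])
a=cv2.cvtColor(cams.capture('wrist'),cv2.COLOR_RGB2GRAY)
print(a[170:206,257:262].mean(1).astype(int).tolist())
E
```

```text
[0.51748706 0.11913883 0.15420104] [ 7.84291368 -3.44602703  3.65656778] [-0.9726156  -2.08835804  0.05933872]
[118, 118, 117, 105, 102, 102, 104, 104, 59, 39, 42, 39, 40, 39, 43, 53, 51, 52, 52, 51, 50, 51, 70, 78, 81, 81, 80, 80, 80, 81, 80, 65, 18, 17, 11, 11]
```

Seated: TCP z 0.154 is exactly the expected collar height, and the key is within about 1° of vertical. Pausing there for over a second.

>>> play_rows --moves '[[[-0.001,0.0005,0,0,0.05],[-0.001,0.0005,0,0,0.05],[-0.001,0.0005,0,0,0.05],[-0.001,0.0005,0,0,0.05],[-0.001,0.0005,0,0,0.05],[-0.001,0.0005,0,0,0.05],[-0.001,0.0005,0,0,0.05],[-0.001,0.0005,0,0,0.05],[-0.001,0.0005,0,0,0.05],[-0.001,0.0005,0,0,0.05],[-0.001,0.0005,0,0,0.05],[-0.001,0.0005,0,0,0.05]]]'

```text
clock: 18.13
tcp_pos: [0.5178, 0.1192, 0.1539]
tool_rot: [[-0.981, 0.194, 0.009], [0.194, 0.981, -0.002], [-0.009, -0.0, -1.0]]
force: [5.7, -3.9, 3.4]
gripper_width: 0.0137
grasp_force: 45.0
```

>>> play_rows --moves '[[[0,0,0.0003,0.08,0.05],[0,0,0.0005,0.16,0.05],[0,0,0.0008,0.24,0.05],[0,0,0.001,0.32,0.05],[0,0,0.0013,0.4,0.05],[0,0,0.0015,0.48,0.05],[0,0,0.0018,0.56,0.05],[0,0,0.002,0.62,0.05],[0,0,0.002,0.62,0.05]]]'

```text
clock: 18.88
tcp_pos: [0.5174, 0.1182, 0.1519]
tool_rot: [[-0.684, 0.729, 0.008], [0.729, 0.684, -0.004], [-0.008, 0.003, -1.0]]
force: [3.8, -6.1, 6.2]
gripper_width: 0.0139
grasp_force: 45.0
```

```bash
python3 - <<'E'
from h import *
s=manip.sense();T=np.array(s['tool_rot']);print(s['tcp_pos'],s['force'],s['torque'],'yaw',np.degrees(np.arctan2(T[0,1],T[1,1])),s['joint_positions'][5],s['gripper_width'])
E
```

```text
[0.51736502 0.11822114 0.15189547] [ 3.80858461 -6.14269632  6.222227  ] [-2.01628869 -1.12551219  0.02689628] yaw 46.817753333425 -0.7528466496118875 0.013888135179251703
```

>>> play_rows --moves '[[[0,0,0.0003,0.08,0.05],[0,0,0.0005,0.16,0.05],[0,0,0.0008,0.24,0.05],[0,0,0.001,0.3,0.05]]]'

```text
clock: 19.22
tcp_pos: [0.5169, 0.118, 0.1509]
tool_rot: [[-0.437, 0.899, 0.007], [0.899, 0.437, -0.005], [-0.007, 0.004, -1.0]]
force: [2.5, -6.5, 7.6]
gripper_width: 0.0138
grasp_force: 45.0
```

```bash
cat > st.py <<'E'
from h import *
s=manip.sense();T=np.array(s['tool_rot']);print(s['tcp_pos'],s['force'].round(1) if hasattr(s['force'],'round') else s['force'],np.round(s['torque'],3),'yaw',np.degrees(np.arctan2(T[0,1],T[1,1])),'j6',s['joint_positions'][5],s['joint_torque'][5])
E
python3 st.py
```

```text
[0.5169427  0.11802214 0.15088781] [ 2.5 -6.5  7.6] [-2.231 -0.647  0.052] yaw 64.06851868437967 j6 -0.45166932834332946 -0.4626340325921774
```

>>> play_rows --moves '[[[0,0,0.0002,0.05,0.05],[0,0,0.0003,0.1,0.05],[0,0,0.0003,0.1,0.05]]]'

```text
clock: 19.47
tcp_pos: [0.5168, 0.118, 0.1505]
tool_rot: [[-0.347, 0.938, 0.006], [0.938, 0.347, -0.005], [-0.007, 0.004, -1.0]]
force: [3.0, -7.6, 6.4]
gripper_width: 0.0138
grasp_force: 45.0
```

```bash
python3 st.py
```

```text
[0.5167895  0.11801148 0.15053441] [ 3.  -7.6  6.4] [-2.196 -0.667  0.036] yaw 69.6989658810397 j6 -0.3533557486597066 0.5361284874379635
```

>>> play_rows --moves '[[[0,0,0,0.05,0.05],[0,0,0,0.1,0.05],[0,0,0,0.1,0.05],[0,0,0,0.1,0.05]]]'

```text
clock: 19.8
tcp_pos: [0.5164, 0.1179, 0.1505]
tool_rot: [[-0.253, 0.967, 0.005], [0.967, 0.253, -0.005], [-0.006, 0.004, -1.0]]
force: [1.3, -8.8, 8.3]
gripper_width: 0.0136
grasp_force: 45.0
```

```bash
python3 st.py
```

```text
[0.51637484 0.11789727 0.15047136] [ 1.3 -8.8  8.3] [-2.387 -0.292  0.061] yaw 75.31627373513808 j6 -0.2552696730097864 0.09728884790092707
```

>>> play_rows --moves '[[[0,0,0,0.05,0.05],[0,0,0,0.1,0.05],[0,0,0,0.1,0.05],[0,0,0,0.1,0.05]]]'

```text
clock: 20.13
tcp_pos: [0.5161, 0.1178, 0.1505]
tool_rot: [[-0.156, 0.988, 0.004], [0.988, 0.156, -0.005], [-0.006, 0.003, -1.0]]
force: [0.1, -8.2, 9.0]
gripper_width: 0.014
grasp_force: 45.0
```

```bash
python3 st.py
```

```text
[0.51607774 0.11783339 0.1504621 ] [ 0.1 -8.2  9. ] [-2.342 -0.073  0.262] yaw 81.01786054564536 j6 -0.1556600413068245 0.27570272795856
```

>>> play_rows --moves '[[[0,0,0,0.04,0.05],[0,0,0,0.08,0.05],[0,0,0,0.08,0.05],[0,0,0,0.08,0.05]]]'

```text
clock: 20.47
tcp_pos: [0.516, 0.1179, 0.1504]
tool_rot: [[-0.077, 0.997, 0.004], [0.997, 0.077, -0.005], [-0.006, 0.004, -1.0]]
force: [-0.0, -8.3, 9.4]
gripper_width: 0.0135
grasp_force: 45.0
```

```bash
python3 st.py
```

```text
[0.51595766 0.11794009 0.15042217] [-0.  -8.3  9.4] [-2.346 -0.033  0.49 ] yaw 85.55660656481149 j6 -0.07625238920034354 0.5456371419131756
```

Torque has built up to 0.49 N m, four times the screw's friction, after the expected turn and 3.5 mm of sink, so the screw is home. I'll relieve the twist, lift off and head back.

>>> play_rows --moves '[[[-0.001,0,0,-0.08,0.05],[-0.002,0,0,-0.16,0.05],[-0.002,0,-0.001,-0.2,0.05],[-0.002,0,-0.006,-0.2,0.05],[-0.002,0,-0.015,-0.2,0.05],[-0.002,0,-0.03,-0.2,0.05],[-0.002,0,-0.05,-0.2,0.05],[-0.002,0,-0.07,-0.2,0.05],[-0.002,0,-0.075,-0.2,0.05],[-0.002,0,-0.075,-0.2,0.05]]]'

```text
clock: 21.3
tcp_pos: [0.5148, 0.1187, 0.2241]
tool_rot: [[-0.272, 0.962, 0.002], [0.962, 0.272, 0.001], [0.0, 0.002, -1.0]]
force: [0.4, 0.9, -2.4]
gripper_width: 0.0137
grasp_force: 45.0
```

```bash
python3 - <<'E'
exec(open('st.py').read())
a=cv2.cvtColor(cams.capture('wrist'),cv2.COLOR_RGB2GRAY)
print(a[165:206,257:262].mean(1).astype(int).tolist())
for r in (183,190,200):print(a[r,238:280].tolist())
E
```

```text
[0.51482394 0.1187296  0.22407365] [ 0.4  0.9 -2.4] [-0.036  0.037  0.004] yaw 74.19047939077161 j6 -0.2789271671012669 0.0026139650435652584
[202, 204, 206, 210, 211, 205, 172, 92, 110, 99, 93, 91, 95, 100, 71, 43, 38, 39, 39, 39, 39, 51, 52, 52, 52, 52, 50, 51, 69, 77, 80, 81, 81, 79, 79, 81, 81, 33, 15, 12, 14]
[119, 112, 102, 93, 109, 100, 62, 34, 43, 37, 43, 42, 41, 35, 40, 37, 36, 41, 44, 40, 39, 41, 38, 41, 40, 37, 42, 39, 42, 41, 38, 36, 66, 106, 118, 118, 104, 96, 110, 117, 119, 119]
[116, 119, 116, 118, 102, 68, 55, 41, 46, 51, 51, 51, 50, 48, 51, 48, 52, 49, 52, 50, 56, 55, 48, 53, 48, 53, 50, 53, 49, 51, 43, 48, 53, 72, 111, 121, 119, 121, 121, 118, 119, 116]
[120, 119, 119, 120, 95, 57, 52, 48, 53, 57, 53, 58, 70, 78, 79, 79, 83, 80, 80, 80, 83, 81, 81, 81, 76, 77, 65, 52, 50, 49, 51, 52, 54, 76, 109, 120, 119, 122, 121, 122, 123, 123]
```

The key still hangs straight. Carrying it back to where it stood, turning the tool back on the way.

>>> play_rows --moves '[[[-0.03,-0.01,0,-0.05,0.05],[-0.07,-0.023,0,-0.15,0.05],[-0.109,-0.036,0,-0.26,0.05],[-0.148,-0.049,0,-0.37,0.05],[-0.187,-0.062,0,-0.48,0.05],[-0.226,-0.075,0,-0.59,0.05],[-0.265,-0.088,0,-0.7,0.05],[-0.304,-0.101,0,-0.81,0.05],[-0.343,-0.114,0,-0.92,0.05],[-0.382,-0.127,0,-1.03,0.05],[-0.42,-0.14,0,-1.14,0.05],[-0.45,-0.15,0,-1.245,0.05]]]'

```text
clock: 22.35
tcp_pos: [0.4914, -0.3567, 0.2203]
tool_rot: [[-0.999, 0.045, -0.002], [0.045, 0.999, 0.003], [0.003, 0.003, -1.0]]
force: [0.1, 0.0, -2.3]
gripper_width: 0.0136
grasp_force: 45.0
```

>>> play_rows --moves '[[[0,0,0,0,0.05],[0,0,0,0,0.05],[0,0,0,0,0.05]]]'

```text
clock: 22.6
tcp_pos: [0.4921, -0.3544, 0.2209]
tool_rot: [[-0.999, 0.051, -0.002], [0.051, 0.999, 0.003], [0.002, 0.003, -1.0]]
force: [0.8, 1.1, -1.4]
gripper_width: 0.0135
grasp_force: 45.0
```

```bash
python3 - <<'E'
exec(open('st.py').read())
import pickle
m=model('wrist');im=np.mean([cams.capture('wrist').astype(float) for _ in range(3)],0).clip(0,255).astype(np.uint8)
# compare with wrist5 pose (key just lifted from known standing place): project caddy there by fit of rim/base edges
from scipy.ndimage import map_coordinates
t=np.linspace(-1,1,40)
def rect(hx,hy): return np.concatenate([np.c_[0*t-hx,t*hy],np.c_[0*t+hx,t*hy],np.c_[t*hx,0*t-hy],np.c_[t*hx,0*t+hy]])
y=np.radians(-3);Rz=np.array([[np.cos(y),-np.sin(y)],[np.sin(y),np.cos(y)]])
for n,mm,I in (('now',m,im),('w5',pickle.load(open('wrist5.pkl','rb')),np.load('wrist5.npy')),('w3',pickle.load(open('w3.pkl','rb')),np.load('w3.npy')),('w4',pickle.load(open('w4.pkl','rb')),np.load('w4.npy'))):
    g=cv2.GaussianBlur(cv2.cvtColor(I,cv2.COLOR_RGB2GRAY).astype(np.float32),(0,0),.8)
    G=np.minimum(np.hypot(cv2.Sobel(g,cv2.CV_32F,1,0),cv2.Sobel(g,cv2.CV_32F,0,1)),150)
    def sc(P,z):
        q=np.array([proj(mm,(p[0],p[1],z)) for p in P]);return map_coordinates(G,[q[:,1],q[:,0]],order=1,mode='constant').mean()
    A=rect(.045,.04)@Rz.T;B=rect(.024,.022)@Rz.T;C=rect(.02,.018)@Rz.T
    for nm,f in (('base',lambda c:sc(A+c,.004)),('rim',lambda c:sc(B+c,.066)+sc(C+c,.066))):
        b=max((f(np.array([x,yy])),x,yy) for x in np.arange(.478,.497,.001) for yy in np.arange(-.388,-.373,.001))
        print(n,nm,np.round(b,4).tolist())
E
```

```text
[ 0.49207764 -0.3543619   0.22086289] [ 0.8  1.1 -1.4] [0.036 0.038 0.02 ] yaw 2.9314593204321127 j6 -2.343326902272841 -0.018218892510049045
now base [127.5097, 0.487, -0.38]
now rim [200.8214, 0.487, -0.38]
w5 base [136.1186, 0.488, -0.38]
w5 rim [205.3348, 0.487, -0.38]
w3 base [147.0419, 0.487, -0.381]
w3 rim [249.0871, 0.485, -0.381]
w4 base [111.5363, 0.488, -0.38]
w4 rim [169.9684, 0.487, -0.38]
```

Fits put the caddy centre at (0.487,−0.380). Moving over it and lowering.

>>> play_rows --moves '[[[0.0017,-0.0257,0,0,0.05],[0.0017,-0.0257,0,0,0.05],[0.0017,-0.0257,0.02,0,0.05],[0.0017,-0.0257,0.04,0,0.05],[0.0017,-0.0257,0.06,0,0.05],[0.0017,-0.0257,0.08,0,0.05],[0.0017,-0.0257,0.1,0,0.05],[0.0017,-0.0257,0.112,0,0.05],[0.0017,-0.0257,0.117,0,0.05],[0.0017,-0.0257,0.12,0,0.05],[0.0017,-0.0257,0.121,0,0.05],[0.0017,-0.0257,0.121,0,0.05]]]'

```text
clock: 23.75
tcp_pos: [0.4903, -0.3816, 0.1031]
tool_rot: [[-0.999, 0.05, 0.001], [0.05, 0.999, -0.001], [-0.001, -0.001, -1.0]]
force: [0.2, -0.4, -2.1]
gripper_width: 0.0137
grasp_force: 45.0
```

>>> play_rows --moves '[[[0,0,0.001,0,0.05],[0,0,0.002,0,0.05],[0,0,0.003,0,0.05],[0,0,0.003,0,0.05]]]'

```text
clock: 24.08
tcp_pos: [0.4897, -0.3813, 0.0991]
tool_rot: [[-0.999, 0.05, 0.0], [0.05, 0.999, -0.0], [-0.0, -0.0, -1.0]]
force: [-0.4, 0.4, -2.3]
gripper_width: 0.0137
grasp_force: 45.0
```

>>> play_rows --moves '[[[0,0,0.001,0,0.05],[0,0,0.002,0,0.05],[0,0,0.002,0,0.05]]]'

```text
clock: 24.33
tcp_pos: [0.49, -0.3815, 0.0988]
tool_rot: [[-0.999, 0.05, 0.0], [0.05, 0.999, -0.0], [-0.0, -0.0, -1.0]]
force: [-2.5, 2.8, 7.3]
gripper_width: 0.0137
grasp_force: 45.0
```

On the floor. Releasing gently, then rising.

>>> play_rows --moves '[[[0,0,-0.001,0,0.05],[0,0,-0.0015,0,0.12],[0,0,-0.0015,0,0.2],[0,0,-0.0015,0,0.35],[0,0,-0.0015,0,0.5],[0,0,-0.0015,0,0.5],[0,0,-0.0015,0,0.5]]]' --force 10

```text
clock: 24.92
tcp_pos: [0.4897, -0.3812, 0.0984]
tool_rot: [[-0.999, 0.05, 0.0], [0.05, 0.999, 0.0], [-0.0, 0.0, -1.0]]
force: [-0.7, -0.9, 0.3]
gripper_width: 0.0428
grasp_force: 0.0
```

>>> play_rows --moves '[[[0,0,-0.02,0,0.5],[0,0,-0.05,0,0.5],[0,0,-0.09,0,0.5],[0,0,-0.13,0,0.4],[0,0,-0.17,0,0.3],[0,0,-0.2,0,0.2],[0,0,-0.2,0,0.1],[0,0,-0.2,0,0.02]]]'

```text
clock: 25.58
tcp_pos: [0.4905, -0.3821, 0.3011]
tool_rot: [[-0.999, 0.05, 0.003], [0.05, 0.999, -0.004], [-0.004, -0.004, -1.0]]
force: [-0.4, -0.3, 0.8]
gripper_width: 0.0147
grasp_force: 0.0
```

```bash
python3 - <<'E'
exec(open('st.py').read())
m=model('wrist');im=cams.capture('wrist');g=cv2.cvtColor(im,cv2.COLOR_RGB2GRAY)
d=finder.silhouettes('wrist','key');print([(round(x['score'],2),np.round(x['bbox'],1).tolist()) for x in d[:2]])
box=np.array([[x,y,z] for x in(-.019,.019) for y in(-.007,.007) for z in(.088,.134)])
def bb(P):
    q=np.array([proj(m,p) for p in P]);return np.r_[(q.min(0)+q.max(0))/2,np.ptp(q,0)].round(1)
from itertools import product
print('upright handle',bb(box+[.489,-.381,.006]))
c,s_=np.cos(.38),np.sin(.38);print('lean22 handle',bb(box@np.array([[c,0,-s_],[0,1,0],[s_,0,c]]).T+[.495,-.381,.0105]))
if d:
    mk=d[0]['mask'];dk=mk&(g<30);r,cc=np.where(dk);print('dark in mask',dk.sum(),(cc.min()+cc.max())/2,(r.min()+r.max())/2,np.ptp(cc)+1,np.ptp(r)+1)
E
```

```text
[ 0.49050705 -0.38208118  0.30113509] [-0.4 -0.3  0.8] [ 0.053 -0.015 -0.028] yaw 2.850879119948777 j6 -2.3768596388566197 -0.0008100605737126898
[(0.79, [259.0, 171.4, 17.0, 42.1])]
upright handle [257.9 172.9  13.9  38.8]
lean22 handle [256.2 141.7  14.   41.3]
dark in mask 352 256.5 169.5 14 40
```

The key stands upright in the caddy: the handle outline at (256.5,169.5) fits the upright prediction and not the leaning one. Next is the lid: closed fingers go over to its left side.

>>> play_rows --moves '[[[0.004,0.04,-0.045,-0.142,0.02],[0.0338,0.7405,-0.045,-0.142,0.02],[0.0338,0.7405,-0.045,-0.142,0.02],[0.0338,0.7405,-0.045,-0.142,0.02],[0.0338,0.7405,-0.045,-0.142,0.02],[0.0338,0.7405,-0.045,-0.142,0.02],[0.0338,0.7405,-0.045,-0.142,0.02],[0.0338,0.7405,-0.045,-0.142,0.02],[0.0338,0.7405,-0.045,-0.142,0.02],[0.0338,0.7405,-0.045,-0.142,0.02],[0.0338,0.7405,-0.045,-0.142,0.02],[0.0338,0.7405,-0.045,-0.142,0.02]]]'

```text
clock: 26.68
tcp_pos: [0.4899, 0.1068, 0.3361]
tool_rot: [[-0.996, -0.092, -0.004], [-0.092, 0.996, 0.0], [0.004, 0.0, -1.0]]
force: [0.1, -0.6, -0.2]
gripper_width: 0.0017
grasp_force: 0.0
```

>>> play_rows --moves '[[[-0.01,0.06,-0.008,0,0.02],[-0.026,0.252,-0.008,0,0.02],[-0.026,0.252,-0.008,0,0.02],[-0.026,0.252,-0.008,0,0.02],[-0.026,0.252,-0.008,0,0.02],[-0.026,0.252,-0.008,0,0.02],[-0.026,0.252,-0.008,0,0.02],[-0.026,0.252,-0.008,0,0.02],[-0.026,0.252,-0.008,0,0.02],[-0.026,0.252,-0.008,0,0.02]]]'

```text
clock: 27.52
tcp_pos: [0.4939, 0.3566, 0.3455]
tool_rot: [[-0.996, -0.091, -0.002], [-0.091, 0.996, -0.001], [0.002, -0.001, -1.0]]
force: [1.0, -0.9, -0.2]
gripper_width: 0.0019
grasp_force: 0.0
```

```bash
python3 - <<'E'
exec(open('st.py').read())
p=np.array(s['tcp_pos']);y=np.radians(5.3);xh=np.array([-np.sin(y),np.cos(y),0]);z=np.array([0,0,1.])
H=np.array([.5155,.1185,0])+.112*xh+[0,0,.089];print('hinge',H)
for th in (1.85,1.7,1.57,1.4,1.2,1.0,.8,.6,.4,.3,.2,.1,0):
    P=H+.15*(-np.cos(th)*xh+np.sin(th)*z)+.012*(np.sin(th)*xh+np.cos(th)*z)+.018*xh
    print(th,P.round(3),'tool shift',(T.T@(P-p)).round(3))
E
```

```text
[0.49394361 0.35664456 0.34549949] [ 1.  -0.9 -0.2] [ 0.035  0.028 -0.001] yaw -5.198097899860229 j6 -1.234004146176141 -0.002327030888409354
hinge [0.50515449 0.23002117 0.089     ]
1.85 [0.499 0.301 0.23 ] tool shift [ 0.    -0.056  0.116]
1.7 [0.501 0.279 0.236] tool shift [ 0.    -0.078  0.109]
1.57 [0.502 0.26  0.239] tool shift [ 0.    -0.097  0.107]
1.4 [0.505 0.234 0.239] tool shift [ 0.    -0.123  0.107]
1.2 [0.507 0.205 0.233] tool shift [ 0.    -0.152  0.113]
1.0 [0.51  0.177 0.222] tool shift [ 0.    -0.18   0.124]
0.8 [0.512 0.152 0.205] tool shift [-0.    -0.205  0.141]
0.6 [0.514 0.131 0.184] tool shift [-0.    -0.226  0.162]
0.4 [0.516 0.115 0.158] tool shift [-0.    -0.242  0.187]
0.3 [0.516 0.109 0.145] tool shift [-0.    -0.249  0.201]
0.2 [0.517 0.104 0.131] tool shift [-0.    -0.253  0.215]
0.1 [0.517 0.101 0.116] tool shift [-0.    -0.257  0.23 ]
0 [0.517 0.099 0.101] tool shift [-0.    -0.259  0.245]
```

>>> play_rows --moves '[[[0,0,0.035,0,0.02],[0,0,0.07,0,0.02],[0,0,0.1,0,0.02],[0,0,0.109,0,0.02],[0,-0.02,0.109,0,0.02],[0,-0.035,0.109,0,0.02],[0,-0.048,0.109,0,0.02],[0,-0.06,0.109,0,0.02],[0,-0.072,0.109,0,0.02],[0,-0.084,0.108,0,0.02],[0,-0.097,0.107,0,0.02],[0,-0.11,0.107,0,0.02]]]'

```text
clock: 28.52
tcp_pos: [0.5046, 0.2477, 0.2406]
tool_rot: [[-0.996, -0.092, 0.002], [-0.092, 0.996, 0.001], [-0.002, 0.001, -1.0]]
force: [-0.7, 2.8, 1.0]
gripper_width: 0.002
grasp_force: 1.0
```

>>> play_rows --moves '[[[0,-0.013,0,0,0.02],[0,-0.023,0.002,0,0.02],[0,-0.033,0.004,0,0.02],[0,-0.042,0.006,0,0.02],[0,-0.052,0.009,0,0.02],[0,-0.061,0.013,0,0.02],[0,-0.07,0.017,0,0.02],[0,-0.079,0.022,0,0.02],[0,-0.087,0.028,0,0.02],[0,-0.095,0.034,0,0.02],[0,-0.103,0.041,0,0.02],[0,-0.11,0.048,0,0.02]]]'

```text
clock: 29.52
tcp_pos: [0.5141, 0.1381, 0.1906]
tool_rot: [[-0.996, -0.092, -0.0], [-0.092, 0.996, -0.0], [0.0, -0.0, -1.0]]
force: [0.1, 0.2, 2.9]
gripper_width: 0.002
grasp_force: 0.6
```

>>> play_rows --moves '[[[0,-0.006,0.007,0,0.02],[0,-0.012,0.015,0,0.02],[0,-0.017,0.023,0,0.02],[0,-0.022,0.032,0,0.02],[0,-0.026,0.039,0,0.02],[0,-0.029,0.046,0,0.02],[0,-0.031,0.053,0,0.02],[0,-0.033,0.06,0,0.02],[0,-0.035,0.067,0,0.02],[0,-0.037,0.074,0,0.02],[0,-0.038,0.079,0,0.02],[0,-0.038,0.083,0,0.02]]]'

```text
clock: 30.52
tcp_pos: [0.5174, 0.101, 0.1077]
tool_rot: [[-0.996, -0.092, -0.001], [-0.092, 0.996, -0.0], [0.001, -0.0, -1.0]]
force: [-0.7, -0.4, 1.0]
gripper_width: 0.0018
grasp_force: 0.4
```

>>> play_rows --moves '[[[0,0,0.002,0,0.02],[0,0,0.004,0,0.02],[0,0,0.006,0,0.02],[0,0,0.007,0,0.02],[0,0,0.008,0,0.02],[0,0,0.008,0,0.02]]]'

```text
clock: 31.02
tcp_pos: [0.5178, 0.1012, 0.1013]
tool_rot: [[-0.996, -0.092, 0.0], [-0.092, 0.996, -0.0], [0.0, -0.0, -1.0]]
force: [-3.6, -0.4, 5.2]
gripper_width: 0.0019
grasp_force: 2.8
```

>>> play_rows --moves '[[[0,0,0.001,0,0.02],[0,0,0.002,0,0.02],[0,0,0.002,0,0.02]]]'

```text
clock: 31.27
tcp_pos: [0.5179, 0.1012, 0.1012]
tool_rot: [[-0.996, -0.093, -0.0], [-0.093, 0.996, -0.0], [0.0, -0.0, -1.0]]
force: [-8.7, -0.3, 18.3]
gripper_width: 0.0018
grasp_force: 9.0
```

The lid is on its stop: z stays at 0.1012 while the force rises to 18 N. Withdrawing.

>>> play_rows --moves '[[[0,0,-0.003,0,0.02],[0,0,-0.015,0,0.02],[0,0,-0.05,0,0.02],[0,0,-0.09,0,0.02],[0,0,-0.13,0,0.02],[0,0,-0.17,0,0.02],[0.05,0,-0.2,0,0.02],[0.05,0,-0.2,0,0.02],[0.05,0,-0.2,0,0.02],[0.05,0,-0.2,0,0.02]]]'

```text
clock: 32.1
tcp_pos: [0.4682, 0.0967, 0.2993]
tool_rot: [[-0.996, -0.092, 0.003], [-0.092, 0.996, 0.0], [-0.003, -0.0, -1.0]]
force: [-0.0, 0.6, -0.9]
gripper_width: 0.0018
grasp_force: 0.0
```

```bash
python3 - <<'E'
exec(open('st.py').read())
t0=cv2.imread('pics/top0.png')[:,:,::-1];s0=cv2.imread('pics/side0.png')[:,:,::-1]
for c,a in (('top',t0),('side',s0)):
    im=cams.capture(c)
    for l in ('timer','dropper_a','tip_box_b','key','lid_edge'):
        print(c,l,[(round(d['score'],2),np.round(d['bbox'],1).tolist()) for d in finder.silhouettes(c,l)[:2]])
    d=np.abs(im.astype(int)-a).max(2)>60;m=model(c)
    for n,X in (('timer',(.46,-.245,.02)),('drop_blue',None),('box',None)):
        if X: u,v=proj(m,X).astype(int);print(n,'changed px',d[v-14:v+14,u-14:u+14].sum())
    print('changed top-blue',d[215:235,280:300].sum() if c=='top' else d[230:260,265:290].sum())
w=cams.capture('wrist');mw=model('wrist')
print([(round(x['score'],2),np.round(x['bbox'],1).tolist()) for x in finder.silhouettes('wrist','lid_edge')[:1]])
E
```

```text
[0.46819833 0.09666795 0.29934474] [-0.   0.6 -0.9] [ 0.047 -0.014 -0.005] yaw -5.281004573216785 j6 -1.7129983924504184 -0.00801669666543603
top timer [(0.55, [324.1, 215.2, 20.8, 21.4])]
top dropper_a []
top tip_box_b [(0.79, [149.9, 216.1, 36.6, 25.6]), (0.46, [325.4, 213.6, 17.7, 18.5])]
top key [(0.45, [364.1, 207.7, 10.2, 12.7])]
top lid_edge [(0.65, [225.2, 210.9, 49.3, 20.0]), (0.46, [325.0, 214.8, 18.7, 19.3])]
timer changed px 0
changed top-blue 0
side timer [(0.5, [315.2, 241.1, 21.3, 19.9])]
side dropper_a [(0.57, [278.3, 242.2, 6.8, 13.0]), (0.49, [352.2, 235.9, 26.7, 30.9])]
side tip_box_b []
side key [(0.5, [356.1, 223.7, 9.3, 24.2])]
side lid_edge [(0.76, [217.8, 197.8, 60.7, 37.0]), (0.66, [313.9, 237.4, 16.4, 21.7])]
timer changed px 0
changed top-blue 0
[(0.61, [278.1, 204.4, 153.2, 118.5])]
```

The lid is shut, the key is in its caddy, and the timer and blue-capped dropper are unmoved. Handing in.

```bash
python3 -c "
from rig import manip
print(manip.finish_job())"
```

```text
the job is handed in; nothing more can be done
None
```

I handed the job in at 32 s: the screw was turned clockwise to its stop (torque rose to 0.49 N m), the key is upright in its caddy, and the lid is on its stop. The first tries at seating the key were about 4 mm off and pressed on the screw's nose at about 22 N before it seated. The timer and blue-capped dropper had not moved; I did not check the red-capped dropper and tip box as closely.

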